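# Fit the flask ring carrier into its spring-clip bracket and set the round flask in it

## Robot

A 6-joint arm with a two-finger parallel gripper is mounted at the origin on a cart in front of the work surface, level with it; the furniture and walls round the work are solid. World frame = base frame: x ahead of the robot, y to its left, z up, the work surface at z = 0. Lengths are in m, angles in rad, forces in N, time in s.
With the tool pointing down it reaches from about 0.4 to 0.825 m from the base axis. Payload 7 kg.
Tool frame: the origin (TCP) lies at the centre of the arm's flange, where the gripper is bolted on; the fingertips stand 178 mm ahead of it and the grasp point (between the pads) lies arm.tcp_to_grasp ahead of it (arm.tcp_to_grasp is the distance from the TCP to the grasp point, in m); z points along the fingers, y is the direction in which the jaws open and shut (so a half turn about z gives the same grasp; the last joint's range is limited). The gripper opens to 88 mm and grips with 3 to 60 N. Pads are 19 mm wide; open, the fingers measure 130 mm over their backs; the gripper's body (78 mm by 193 mm) begins 47 mm behind the grasp point.
Start: joints at [-1.03, 0.359, 0.012, 0, -1.224, -0.288], TCP at [0.169, -0.654, 0.405] pointing down, gripper open.
Joint ranges: [-3.07, 3.07], [-1.43, 2.12], [-1.02, 1.25], [-3.03, 1.67], [-3.05, -0], [-3.03, 3.03]. Speed limits (rad/s): [2.39, 2.39, 3.01, 3.14, 3.14, 3.14].

## Interface

Orientations are given as [roll, pitch, yaw] about the fixed x, y, z axes, in that order (R = Rz(yaw) Ry(pitch) Rx(roll)).
In Python, from station import arm gives the robot as it stands.
- The arm moves only by the tool move_arm, never from a script. Its argument "deltas" is a list of rows, each a list of 6 numbers: the shift along the world's x, y, z in mm, then the turn, a rotation vector about the world's x, y, z in degrees. In form: [[tx, ty, tz, ax, ay, az], ...]. A call has exactly 5 rows; each row shifts and turns the commanded pose from where the row before left it; what a row does not reach is not made up. A row lasts 1/12 s, in which the tool goes at most 41.7 mm and 7.16 degrees, less where a joint would pass 70% of its speed; a pose out of reach is approached as far as the arm can. A call with a gripper value outside its range is refused whole. "claw" is the closure in counts, from 0 (fully open) to 255 (shut), set as the call begins (left out, the last holds). The fingers move at their own pace and stop on an object; "squeeze" is the grip in N (left out, the last holds). Time passes only in rows, so rows that do not move let the fingers close, or fill a call up. It gives the time, the measured TCP pose, the force and the opening at its end, in the units of the state.
- arm.get_state(): the state, without advancing time (a new reading comes with each control period).
- arm.grab_frame(name): name is "scene" or "side" or "wrist"; returns the picture (420x560x3 uint8, red, green, blue); there is no depth.
- arm.calibration(name): a dict with "intrinsics" (3x3 intrinsics, pixels), "T" (4x4, takes a point from camera to world coordinates); the wrist camera has in their place "mount" (4x4, takes a point from camera to tool coordinates, whose origin is the TCP and whose axes are the flange's). Camera axes: x right, y up, looking along -z (the intrinsics and any distortion apply to the point x, -y, -z); pixel columns grow to the right and rows downward; lengths in m; the calibration is good to about 2 mm. The wrist camera is an equidistant fisheye: a pixel r from the principal point sees the ray r / f radians off the axis. A picture is of the moment at which its call begins: read the wrist's pose just before it. calibration takes no time and is no camera call.
- arm.job_done(): hands the job in, once; it reports no verdict.
Trained networks look in the newest picture that a camera, given by its name, has taken for a name from the list of things; names that differ only in an ending like _2 or _b are one class to them, and where a whole thing is asked for, a point or a joint stands for the part that bears it (a point fixed in the world has none). Each returns a list of dicts, best first, with "score" (0 to 1); they miss things now and then, are a little off and sometimes report something else, mostly with a low value. They report only what shows in the picture. A call takes as long as a camera call. They do not tell look-alikes from the thing itself.
- arm.spot_in(thing, camera): "xy" ([column, row] in pixels, amid what is visible of it).
- arm.masks_of(thing, camera): "pixels" (420x560 bool, what is visible of it) and "xy" ([column, row] in pixels, amid what is visible of it).
- arm.spot_point(thing, camera): "xy" ([column, row] in pixels: a listed point, or the origin of a listed thing).
The state is a dict: "t": time; "q": joint angles; "qd": joint speeds; "joint_efforts": joint torques, N m; "eef_pos": TCP position; "ee_rot": TCP orientation; "force": force on the tool from outside, world axes, zero at the start; "moment": the same for the moment, N m; "width": finger opening in m.
Only numpy, scipy, OpenCV 4.12 (cv2) and the standard library are available. Lean on these libraries where they do the work, as an engineer would, in place of code of your own. Each camera call takes 0.05 s, during which the arm holds its last target. There are 200 camera calls.

## Task

Take the steel ring carrier out of its white rack and slide its two ears down into the slots of the bracket on the grey stand, against the spring clips, until it is fully home, upright and flat in the bracket. Then lift the round-bottomed amber flask from its cork ring and set it upright and centred in the carrier's ring, and let go. Leave the grey-lidded jar and the white bottle standing where they are.

Things in the scene. Friction and masses are not known exactly. Their poses are not given: they have to be found in the camera images.
- stand: Fixed grey base plate 105 x 210 x 10 mm, with a rail along its y. Origin at the underside, front faces -x, z up. An aluminium bracket with two slots is clamped on the rail. Its middle lies up to 12 mm to either side (stand's y) of the stand's origin; this offset is NOT measured and must be felt or seen. Its x, height and direction are exactly the stand's.
- bracket_nominal (a point): On the stand, 50 mm above its origin: height of the slot floors; NOT shifted with the bracket. Bracket, in stand x, z and y from its own middle (mm): width 144; slot posts at |y| 38 to 72; front walls x -22 to -16, z to 84, with a 76 gap between them open above and in front; back wall face x = 5, z to 84 with lip to 95, but only to 46, lip to 54, where |y| < 38; outer walls inside |y| = 61.5, lip to 90.
- clip_height (a point): On the stand, 67 mm above its origin: height of the middle of the spring clips; NOT shifted with the bracket. In each slot a steel clip at |y| 42 to 58 mm, z 54 to 80, lip to z = 97, pushes the ear to +x onto the back wall. It stands 2.5 mm into the ear's room and yields at 1.2 N/mm. Sliding the carrier down takes about 5 to 20 N, most as it enters. The slots leave the ears 1.5 mm play each way in y.
- carrier_home (a point): On the stand, 20 mm above its origin: where the carrier's origin is when fully home, save for the bracket's unmeasured y offset (not included). Then the ears stand on the slot floors and the carrier's axes are along the stand's, ring towards the stand's -x.
- carrier: Steel ring carrier, 0.2 kg: upright plate 10 mm thick (x), ring towards its -x. Origin: middle of the plate's lower edge; y along the plate, z up. Tongue 48 mm wide, z 0 to 30; ears 120 mm wide overall, z 30 to 56; grip tab 50 mm wide, z 56 to 105 (pinch its thickness from above). Ring centre at x = -58 mm, 60 mm outer, 48 mm hole, z 48 to 56, on an arm 22 mm wide.
- rack: Fixed white rack holding the carrier's tongue at the start; origin at the underside. The carrier's origin stands 5 mm above it in a loose slot 11.5 mm wide and 26 deep (it may lean forward about 3 degrees). Lift the carrier 30 mm to clear it. Beware: a tall freezer stands just beyond the worktop's left end (about x > 0.6, y > 0.45 m).
- ring_seat (a point): centre of the ring's hole at its upper face, on the carrier; axes as the carrier's. When the flask is seated, its bulb centre lies 24 mm above this point.
- flask: round-bottomed amber flask with a white stopper, about 0.18 kg. Origin at the bottom of the bulb, z up along the neck. Bulb is a ball of 68 mm diameter; neck 24 mm diameter from z = 68 to 108; lip 29 mm from z = 108 to 112, stopper to z = 124. Grip it by the neck.
- flask_bulb (a point): centre of the flask's ball, 34 mm above its origin.
- cork_ring: fixed cork ring, 80 mm outer, 44 mm inner diameter, 20 mm high, in which the flask stands at the start (flask origin about 12 mm above the worktop). Origin at the underside.
- bottle_white: loose white bottle with a blue cap, 56 mm diameter, 112 mm high, a bystander. Origin at the underside.
- jar_2: loose small white jar with a grey lid, 49 mm diameter, 40 mm high, a bystander. Origin at the underside.
There are look-alikes about, which are no part of the job. There is more than one size of the flask; the job needs the larger.

How it is judged:
On the way:
1. the carrier is fully home in the bracket (z of carrier in the frame of stand between 0.017 and 0.023 m and x of carrier in the frame of stand between -0.004 and 0.004 m and x of ring_seat in the frame of stand below -0.04 m and angle between carrier's own z axis and vertical below 0.07 rad and angle between the y axis of carrier and the y axis of stand, either way round below 0.07 rad), for 0.2 s.
At the end, for the whole second after the job is handed in: Carrier home in the bracket: height within 3 mm, stand x within 4 mm, upright and square within 4 degrees, ring in front. Flask in the ring: bulb centre within 5 mm of the ring's axis and 18 to 28 mm above its upper face, upright within 8 degrees. Both at rest (all of step 1 and horizontal distance between flask_bulb and ring_seat below 0.005 m and z of flask_bulb in the frame of ring_seat between 0.018 and 0.028 m and angle between flask's own z axis and vertical below 0.14 rad and linear speed of each of flask, carrier below 0.02 m/s); the robot touches nothing.
It fails at once if the grey-lidded jar is pushed away by over 4 cm or knocked over (distance of jar_2 from where it was at the start of the episode above 0.04 m or angle between jar_2's own z axis and vertical above 0.6 rad).
It fails at once if the white bottle is pushed away by over 4 cm or knocked over (distance of bottle_white from where it was at the start of the episode above 0.04 m or angle between bottle_white's own z axis and vertical above 0.6 rad).
It also fails if it takes over 69 s, if anything falls off the work surface, if the arm or the gripper's body presses on something with over 40 N, if the wrist force passes 120 N, or if a joint passes its speed limit or range.

## Working session

There is one attempt and no reset: what is moved stays moved. The work goes in short steps, Python scripts to look and compute and a tool call to move; the robot and the scene stay as the last step left them, time stands still between calls to the robot, and variables do not carry over. Pictures are saved under pics/ and viewed, about 8 in all and at most 12, crops included, and the job is handed in when it is done.

Besides the shell and the picture viewer there is one more tool, called after ">>>" by a JSON object that holds its "fn" and its "kwargs", one argument or row to a line. move_arm: Moves the arm, as the interface text tells. Its arguments: {"type":"object","properties":{"deltas":{"type":"array","items":{"type":"array","items":{"type":"number"}}},"claw":{"type":"number"},"squeeze":{"type":"number"}},"required":["deltas"]}

```bash
mkdir -p pics; cat > h.py <<'E'
import numpy as np, cv2
from station import arm
from scipy.spatial.transform import Rotation as R
def snap(n,f):
    im=arm.grab_frame(n); cv2.imwrite(f'pics/{f}.png',im[:,:,::-1]); return im
def ray(cam,xy):
    c=arm.calibration(cam); K=np.array(c['intrinsics']); T=np.array(c['T'])
    d=np.array([(xy[0]-K[0,2])/K[0,0],-(xy[1]-K[1,2])/K[1,1],-1]); return T[:3,3],T[:3,:3]@d
def atz(cam,xy,z):
    o,d=ray(cam,xy); return o+d*(z-o[2])/d[2]
def proj(cam,P):
    c=arm.calibration(cam); K=np.array(c['intrinsics']); T=np.array(c['T'])
    p=(np.asarray(P)-T[:3,3])@T[:3,:3]; return np.array([K[0,2]-K[0,0]*p[0]/p[2],K[1,2]+K[1,1]*p[1]/p[2]])
def tri(xa,xb,a='scene',b='side'):
    o1,d1=ray(a,xa);o2,d2=ray(b,xb);d1/=np.linalg.norm(d1);d2/=np.linalg.norm(d2)
    s=np.linalg.lstsq(np.c_[d1,-d2],o2-o1,rcond=None)[0]
    p,q=o1+s[0]*d1,o2+s[1]*d2
    return (p+q)/2,np.linalg.norm(p-q)
E
python3 - <<'E'
from h import *
a=snap('scene','a');b=snap('side','b')
cv2.imwrite('pics/ab.png',cv2.resize(np.hstack([a,b])[:,:,::-1],(1120,420))) 
np.set_printoptions(precision=4,suppress=True)
for c in ['scene','side']:
    k=arm.calibration(c);print(c,np.array(k['T'])[:3],np.array(k['intrinsics']).ravel()[[0,2,4,5]])
    for t in ['stand','bracket_nominal','carrier_home','carrier','ring_seat','rack','flask','flask_bulb','cork_ring','bottle_white','jar_2']:
        print(t,[(np.round(r['xy'],1).tolist(),round(r['score'],2)) for r in arm.spot_point(t,c)][:3])
s=arm.get_state();print(s,arm.tcp_to_grasp,arm.calibration('wrist'))
E
```

```text
scene [[ 0.6984  0.2527 -0.6696 -0.1069]
 [-0.7153  0.2776 -0.6413 -0.5393]
 [ 0.0239  0.9268  0.3747  0.4096]] [444.162  278.7289 444.162  219.1192]
stand [([333.6, 248.3], 0.62)]
bracket_nominal [([335.8, 228.4], 0.74)]
carrier_home [([336.2, 242.1], 0.85)]
carrier [([207.6, 219.4], 0.57)]
ring_seat [([180.7, 202.3], 0.81)]
rack [([206.0, 223.1], 0.87)]
flask [([352.5, 305.1], 0.65), ([286.8, 272.5], 0.57)]
flask_bulb [([353.4, 289.7], 0.88), ([282.9, 261.8], 0.58), ([335.9, 251.5], 0.36)]
cork_ring [([350.5, 309.8], 0.96)]
bottle_white [([256.5, 216.5], 0.93), ([337.1, 228.6], 0.42)]
jar_2 [([220.0, 252.7], 0.89)]
side [[-0.8503  0.3175 -0.4198 -0.0044]
 [-0.5262 -0.4958  0.6908  0.8574]
 [ 0.0112  0.8083  0.5887  0.7753]] [497.5516 273.9809 497.5516 209.3431]
stand [([264.5, 203.9], 0.66)]
bracket_nominal []
carrier_home [([265.0, 200.8], 0.61), ([260.0, 190.1], 0.29)]
carrier [([207.1, 254.7], 0.7), ([209.4, 291.1], 0.61)]
ring_seat [([237.6, 288.0], 0.73), ([259.9, 191.7], 0.2)]
rack [([216.2, 293.7], 0.86)]
flask [([309.9, 224.8], 0.95), ([340.4, 197.3], 0.83)]
flask_bulb [([3
[... 229 characters left out ...]
'qd': array([-0.0017,  0.001 ,  0.0001,  0.0004,  0.0002, -0.0012]), 'joint_efforts': array([  0.0002, -58.2399,  29.329 ,   7.0022,   0.0125,   0.    ]), 'eef_pos': array([ 0.1688, -0.6535,  0.4047]), 'ee_rot': array([ 3.1416, -0.    , -2.8888]), 'force': array([-0.1648, -0.0596,  0.3068]), 'moment': array([-0.0074, -0.0069,  0.0009]), 'width': 0.08787617732011643} 0.1593 {'intrinsics': array([[325.1923,   0.    , 276.373 ],
       [  0.    , 325.1923, 207.5427],
       [  0.    ,   0.    ,   1.    ]]), 'mount': array([[ 0.0004,  0.9621,  0.2729,  0.0728],
       [ 1.    , -0.0002, -0.0007,  0.0001],
       [-0.0007,  0.2729, -0.9621,  0.0205],
       [ 0.    ,  0.    ,  0.    ,  1.    ]])}
```

View pics/a.png

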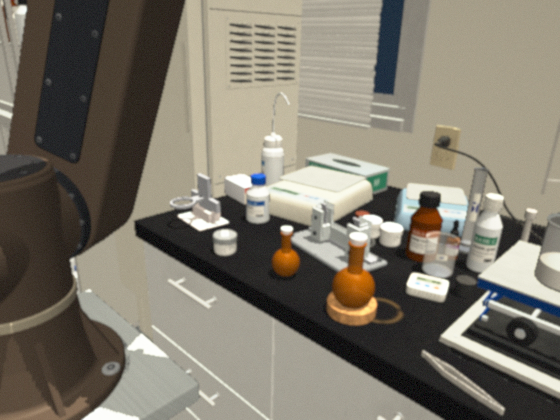

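View pics/b.png

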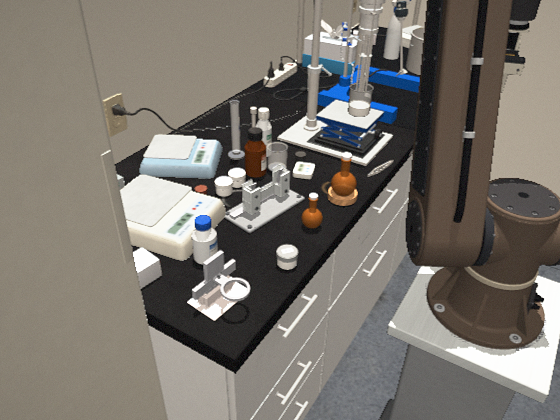

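```bash
python3 - <<'E'
from h import *
np.set_printoptions(precision=4,suppress=True)
for n,x,y in [('stand',(333.6,248.3),(264.5,203.9)),('home',(336.2,242.1),(265,200.8)),('rack',(206,223.1),(216.2,293.7)),('ring',(180.7,202.3),(237.6,288)),('bulb',(353.4,289.7),(341.7,187)),('small',(286.8,272.5),(309.9,224.8)),('jar',(220,252.7),(287.7,262.7)),('bottle',(256.5,216.5),(204.4,255.6))]:
    print(n,*tri(x,y))
print(atz('scene',(256.5,216.5),0),atz('scene',(220,252.7),0))
a=cv2.imread('pics/a.png');b=cv2.imread('pics/b.png')
f=lambda i,x,y:cv2.resize(i[y:y+75,x:x+100],(400,300),interpolation=cv2.INTER_CUBIC)
cv2.imwrite('pics/c.png',np.vstack([np.hstack([f(a,160,160),f(a,290,195)]),np.hstack([f(b,170,240),f(b,215,155)])]))
E
```

```text
stand [ 0.5745 -0.0466  0.011 ] 0.00025672995478969986
home [ 0.5758 -0.0488  0.0228] 0.006073458014365853
rack [ 0.4908  0.274  -0.005 ] 0.006183865574277001
ring [0.4269 0.2841 0.0589] 0.00018544841217113715
bulb [ 0.4252 -0.1976  0.0372] 0.005788432649877996
small [ 0.4361 -0.0425  0.0033] 0.002937984578741785
jar [0.4064 0.1137 0.0023] 0.007485765062448579
bottle [0.5838 0.1979 0.0072] 0.0005808114683115976
[ 0.5966  0.2113 -0.    ] [0.4035 0.1145 0.    ]
```

View pics/c.png

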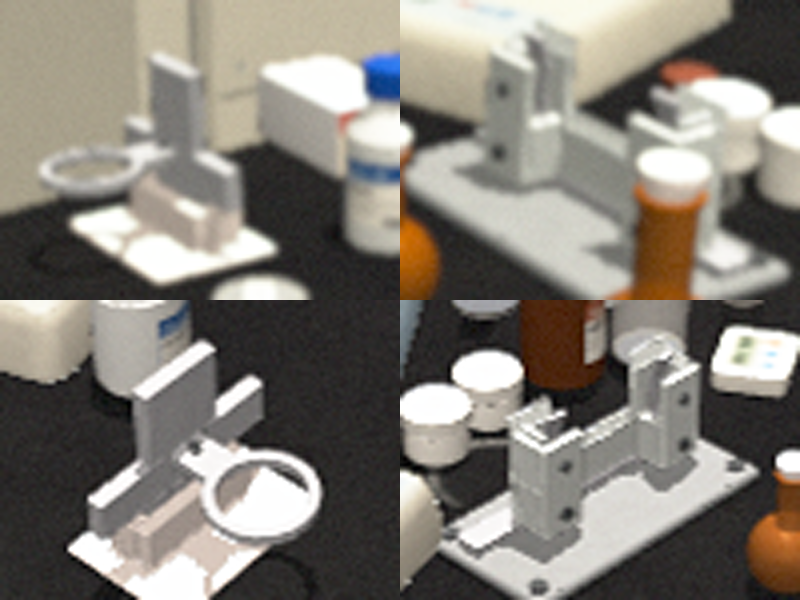

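Candidates: large amber flask on the cork ring at scene (353,290) / side (342,187) is the target. The small amber flask at scene (286,262) / side (311,216) and the amber bottle at scene (425,228) are look-alikes. The carrier is the only one, in the white rack at scene (207,205). I'm moving over the stand for a closer look with the wrist camera.

>>> {"fn": "move_arm", "kwargs": {
  "deltas": [
    [17.5, 32.7, 0, 0, 0, 3.78],
    [17.5, 32.7, 0, 0, 0, 3.78],
    [17.5, 32.7, 0, 0, 0, 3.78],
    [17.5, 32.7, 0, 0, 0, 3.78],
    [17.5, 32.7, 0, 0, 0, 3.78]
  ]
}}

```text
t: 1.62
eef_pos: [0.2567, -0.4886, 0.4047]
ee_rot: [-3.141, 0.0, -2.556]
force: [1.1, 0.6, 0.9]
width: 0.0874
```

>>> {"fn": "move_arm", "kwargs": {
  "deltas": [
    [17.5, 32.7, 0, 0, 0, 3.78],
    [17.5, 32.7, 0, 0, 0, 3.78],
    [17.5, 32.7, 0, 0, 0, 3.78],
    [17.5, 32.7, 0, 0, 0, 3.78],
    [17.5, 32.7, 0, 0, 0, 3.78]
  ]
}}

```text
t: 2.03
eef_pos: [0.3441, -0.3249, 0.405]
ee_rot: [-3.141, 0.0, -2.226]
force: [1.3, -0.6, -0.1]
width: 0.0878
```

>>> {"fn": "move_arm", "kwargs": {
  "deltas": [
    [17.5, 32.7, 0, 0, 0, 3.78],
    [17.5, 32.7, 0, 0, 0, 3.78],
    [17.5, 32.7, 0, 0, 0, 3.78],
    [17.5, 32.7, 0, 0, 0, 3.78],
    [17.5, 32.7, 0, 0, 0, 3.78]
  ]
}}

```text
t: 2.45
eef_pos: [0.4316, -0.1612, 0.4052]
ee_rot: [-3.14, 0.0, -1.896]
force: [1.2, -1.1, -0.0]
width: 0.0875
```

>>> {"fn": "move_arm", "kwargs": {
  "deltas": [
    [17.5, 32.7, 0, 0, 0, 3.78],
    [17.5, 32.7, 0, 0, 0, 3.78],
    [17.5, 32.7, 0, 0, 0, 3.78],
    [17.5, 32.7, 0, 0, 0, 3.78],
    [17.5, 32.7, 0, 0, 0, 3.78]
  ]
}}

```text
t: 2.87
eef_pos: [0.5192, 0.0023, 0.4051]
ee_rot: [-3.141, 0.0, -1.566]
force: [1.0, -0.5, 0.5]
width: 0.0876
```

>>> {"fn": "move_arm", "kwargs": {
  "deltas": [
    [0, 0, -20, 0, 0, 0],
    [0, 0, -20, 0, 0, 0],
    [0, 0, -20, 0, 0, 0],
    [0, 0, 0, 0, 0, 0],
    [0, 0, 0, 0, 0, 0]
  ]
}}

```text
t: 3.28
eef_pos: [0.5187, 0.0004, 0.3443]
ee_rot: [3.14, -0.001, -1.569]
force: [0.4, 0.5, 1.1]
width: 0.0877
```

```bash
cat >> h.py <<'E'
def wcam():
    s=arm.get_state(); M=np.eye(4); M[:3,:3]=R.from_euler('xyz',s['ee_rot']).as_matrix(); M[:3,3]=s['eef_pos']
    c=arm.calibration('wrist'); return M@np.array(c['mount']),np.array(c['intrinsics'])
def wproj(TK,P):
    T,K=TK; p=(np.asarray(P,float)-T[:3,3])@T[:3,:3]; v=np.stack([p[...,0],-p[...,1],-p[...,2]],-1)
    rh=np.hypot(v[...,0],v[...,1]); th=np.arctan2(rh,v[...,2])
    return np.stack([K[0,2]+K[0,0]*th*v[...,0]/rh,K[1,2]+K[1,1]*th*v[...,1]/rh],-1)
def wray(TK,xy):
    T,K=TK; a=(np.asarray(xy)-K[:2,2])/K[0,0]; th=np.hypot(*a); u=a/th*np.sin(th)
    return T[:3,3],T[:3,:3]@np.array([u[0],-u[1],-np.cos(th)])
def watz(TK,xy,z):
    o,d=wray(TK,xy); return o+d*(z-o[2])/d[2]
E
python3 - <<'E'
from h import *
np.set_printoptions(precision=4,suppress=True)
TK=wcam();np.save('w1.npy',TK[0]);a=snap('wrist','w1');s=arm.get_state();print(s['t'],s['eef_pos'],s['ee_rot'],s['q'])
for t,z in [('stand',0),('bracket_nominal',.05),('carrier_home',.02),('flask_bulb',.046),('flask',.012),('cork_ring',0),('bottle_white',0),('jar_2',0),('rack',0),('ring_seat',.061)]:
    for r in arm.spot_point(t,'wrist')[:2]: print(t,np.round(r['xy'],1),round(r['score'],2),watz(TK,r['xy'],z))
E
```

```text
3.3333 [0.5191 0.0004 0.3455] [-3.1412 -0.0004 -1.5691] [ 0.3795  0.1514 -0.4137  0.0006 -1.0056 -0.3781]
stand [210.2 148.4] 0.78 [ 0.5855 -0.043   0.    ]
stand [206.6 152.4] 0.18 [ 0.5894 -0.039   0.    ]
bracket_nominal [198.8 157.3] 0.87 [ 0.5856 -0.0401  0.05  ]
carrier_home [206.7 149.8] 0.64 [ 0.5849 -0.0436  0.02  ]
carrier_home [199.5 151.4] 0.38 [ 0.592  -0.0422  0.02  ]
flask_bulb [364.7 155.4] 0.69 [ 0.4413 -0.0419  0.046 ]
flask [358.7 152.7] 0.62 [ 0.4381 -0.0406  0.012 ]
cork_ring [366.5   6.7] 0.91 [ 0.4273 -0.1938  0.    ]
cork_ring [197.8 151.3] 0.19 [ 0.5985 -0.0403  0.    ]
bottle_white [224.9 341.3] 0.71 [0.5834 0.1948 0.    ]
ring_seat [211.8 149.1] 0.53 [ 0.5717 -0.048   0.061 ]
```

View pics/w1.png

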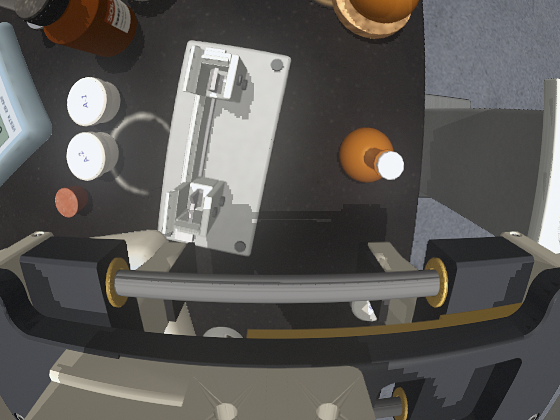

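The wrist picture shows the stand plate with corners at about (188,42), (291,58), (248,255) and (160,240), its bracket posts at (215,75) and (195,205), and the small flask at (368,155). The large flask on its cork ring is at the top (380,10). Next I fit the stand's pose.

```bash
cat > st.py <<'E'
from h import *
def stand_fit(TK,px):  # corners: order (+x,-y),( -x,-y),(-x,+y),(+x,+y)
    from scipy.optimize import least_squares
    c=np.array([[.0525,-.105],[-.0525,-.105],[-.0525,.105],[.0525,.105]])
    def P(v): C,S=np.cos(v[2]),np.sin(v[2]); return np.c_[v[0]+c[:,0]*C-c[:,1]*S,v[1]+c[:,0]*S+c[:,1]*C,[.01]*4]
    r=least_squares(lambda v:(wproj(TK,P(v))-px).ravel(),[.58,-.045,-.1]); return r.x,r.fun
def draw(im,TK,v,off,s,x0,y0,col):
    C,S=np.cos(v[2]),np.sin(v[2])
    w=lambda p:[v[0]+p[0]*C-(p[1]+p[3])*S,v[1]+p[0]*S+(p[1]+p[3])*C,p[2]]
    def poly(pts,o,col):
        q=wproj(TK,[w((*p,o)) for p in pts]); q=((q-[x0,y0]+.5)*s-.5)
        cv2.polylines(im,[np.round(q*16).astype(int)],True,col,1,cv2.LINE_AA,4)
    poly([(.0525,-.105,.01),(-.0525,-.105,.01),(-.0525,.105,.01),(.0525,.105,.01)],0,(0,255,0))
    for sg in (1,-1):
        poly([(-.022,sg*.038,.084),(-.016,sg*.038,.084),(-.016,sg*.072,.084),(-.022,sg*.072,.084)],off,col)
        poly([(-.022,sg*.072,.05),(.005,sg*.072,.05)],off,col)
E
python3 - <<'E'
from st import *
np.set_printoptions(precision=4,suppress=True)
im=cv2.imread('pics/w1.png');TK=(np.load('w1.npy'),np.array(arm.calibration('wrist')['intrinsics']))
v,r=stand_fit(TK,np.array([[189,41],[291,58],[248,255],[160,240]]));print(v,r)
np.save('v.npy',v)
x0,y0,s=150,32,2.5*1.0
c=im[y0:y0+232,x0:x0+150];big=cv2.resize(c,None,fx=2.5,fy=2.5,interpolation=cv2.INTER_CUBIC);b2=big.copy()
draw(b2,TK,v,0,2.5,x0,y0,(0,0,255))
cv2.imwrite('pics/d.png',np.hstack([big,b2]))
E
```

```text
[ 0.5759 -0.0404 -0.2019] [-2.1619 -1.3239  1.8024 -1.3296  2.9862  4.1247 -3.2026 -0.815 ]
```

View pics/d.png

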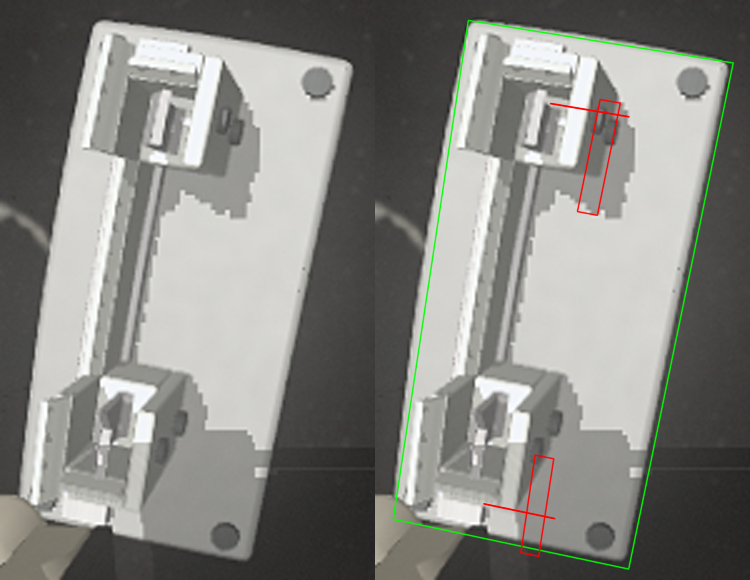

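>>> {"fn": "move_arm", "kwargs": {
  "deltas": [
    [19, 11, -10, 0, 0, 0],
    [19, 11, -10, 0, 0, 0],
    [18, 11, 0, 0, 0, 0],
    [0, 0, 0, 0, 0, 0],
    [0, 0, 0, 0, 0, 0]
  ]
}}

```text
t: 4.25
eef_pos: [0.5753, 0.0339, 0.324]
ee_rot: [3.141, -0.0, -1.569]
force: [-0.3, -1.0, -0.2]
width: 0.0876
```

```bash
python3 - <<'E'
from st import *
np.set_printoptions(precision=4,suppress=True)
TK=wcam();np.save('w2.npy',TK[0]);im=snap('wrist','w2')[:,:,::-1];print(TK[0],arm.get_state()['t'])
for t,z in [('stand',0),('bracket_nominal',.05),('carrier_home',.02),('clip_height',.067)]:
    for r in arm.spot_point(t,'wrist')[:2]: print(t,np.round(r['xy'],1),round(r['score'],2),watz(TK,r['xy'],z))
c=im[15:245,205:345];cv2.imwrite('pics/e.png',cv2.resize(c,None,fx=2.6,fy=2.6,interpolation=cv2.INTER_CUBIC))
E
```

```text
[[-1.      0.002   0.0013  0.576 ]
 [-0.0023 -0.9621 -0.2726 -0.0393]
 [ 0.0007 -0.2726  0.9621  0.3035]
 [ 0.      0.      0.      1.    ]] 4.3
stand [267.3 110.7] 0.74 [ 0.5841 -0.0459  0.    ]
bracket_nominal [262.5 109.9] 0.72 [ 0.5865 -0.0455  0.05  ]
bracket_nominal [270.9 332.4] 0.72 [0.5806 0.1575 0.05  ]
carrier_home [264.3 113.1] 0.75 [ 0.5862 -0.0434  0.02  ]
clip_height [262.6 111.1] 0.97 [ 0.5857 -0.0442  0.067 ]
```

View pics/e.png

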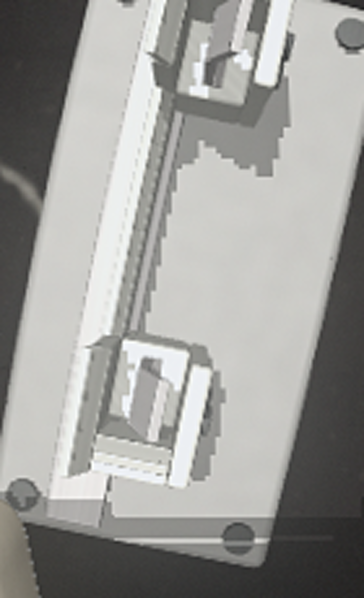

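```bash
python3 - <<'E'
from st import *
from scipy.optimize import least_squares
np.set_printoptions(precision=4,suppress=True)
K=np.array(arm.calibration('wrist')['intrinsics']);T1=(np.load('w1.npy'),K);T2=(np.load('w2.npy'),K)
m=lambda l:np.array(l,float)
A2=m([[-.016,.038],[-.022,.038],[-.016,.072],[-.022,.072],[-.016,-.038],[-.022,-.038]])
p2=(m([[192,362],[212,368],[168,483],[188,488],[254,83],[276,88]])+.5)/2.6-.5+[205,15]
A1=m([[-.016,-.072],[-.022,-.072],[-.016,-.038],[-.022,-.038]])
p1=(m([[203,57],[222,60],[185,163],[206,168]])+.5)/2.5-.5+[150,32]
def W(v,A,z):
    C,S=np.cos(v[2]),np.sin(v[2]);return np.c_[v[0]+A@[C,-S],v[1]+A@[S,C],np.full(len(A),z)]
f=lambda v,T,A,p,z=.084:(wproj(T,W(v,A,z))-p).ravel()
x0=[.58,-.045,-.2]
for nm,F in [('2',lambda v:f(v,T2,A2,p2)),('1',lambda v:f(v,T1,A1,p1)),('12',lambda v:np.r_[f(v,T2,A2,p2),f(v,T1,A1,p1)])]:
    r=least_squares(F,x0);print(nm,r.x,np.abs(r.fun).max(),r.fun.reshape(-1,2).round(1).tolist())
r=least_squares(lambda v:np.r_[f(v,T2,A2,p2,.084+v[3]),f(v,T1,A1,p1,.084+v[3])],x0+[0]);print('z',r.x,np.abs(r.fun).max())
v=r.x
im=cv2.imread('pics/w2.png')[:250,190:360];b=cv2.resize(im,None,fx=2.4,fy=2.4,interpolation=cv2.INTER_CUBIC)
def box(x,y,z,c=(0,0,255)):
    A=m([[x[0],y[0]],[x[1],y[0]],[x[1],y[1]],[x[0],y[1]]]);q=(wproj(T2,W(v,A,z+v[3]))-[190,0]+.5)*2.4-.5
    cv2.polylines(b,[np.round(q*16).astype(int)],True,c,1,cv2.LINE_AA,4)
for s in(1,-1):
    box((-.022,-.016),(s*.038,s*.072),.084);box((-.016,.005),(s*.038,s*.0615),.05,(255,0,0));box((-.005,.005),(s*.025,s*.06),.05,(0,180,0))
box((-.0525,.0525),(-.105,.105),.01)
cv2.imwrite('pics/f.png',b)
E
```

```text
2 [ 0.5822 -0.0552 -0.2068] 1.1291254932570496 [[0.0, 0.2], [1.0, -0.3], [-0.9, 1.1], [-0.2, 0.9], [-0.1, -1.0], [0.2, -0.9]]
1 [ 0.5792 -0.0527 -0.1544] 1.4337167780030455 [[-0.1, -0.8], [0.4, -1.1], [0.0, 1.4], [-0.4, 0.4]]
12 [ 0.5821 -0.0549 -0.2081] 1.8631184980361297 [[0.1, 0.6], [1.1, 0.2], [-0.9, 1.6], [-0.2, 1.4], [0.2, -0.5], [0.5, -0.4], [1.0, -1.6], [1.3, -1.5], [-1.4, 0.3], [-1.9, -0.3]]
z [ 0.5821 -0.0548 -0.2035 -0.0037] 1.4919227081462338
```

View pics/f.png

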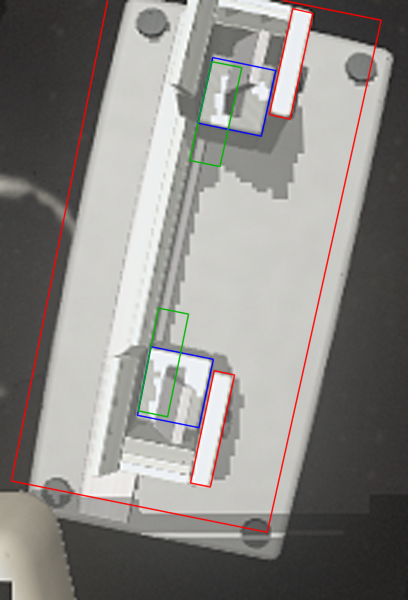

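>>> {"fn": "move_arm", "kwargs": {
  "deltas": [
    [-11, 30, 2, 0, 0, 0],
    [-11, 30, 2, 0, 0, 0],
    [-11, 30, 2, 0, 0, 0],
    [-11, 30, 2, 0, 0, 0],
    [-11, 30, 2, 0, 0, 0]
  ]
}}

```text
t: 4.92
eef_pos: [0.5188, 0.1842, 0.3354]
ee_rot: [-3.141, 0.001, -1.57]
force: [0.4, 0.1, 0.1]
width: 0.0877
```

>>> {"fn": "move_arm", "kwargs": {
  "deltas": [
    [-11, 30, 0, 0, 0, 0],
    [-11, 30, 0, 0, 0, 0],
    [-11, 30, 0, 0, 0, 0],
    [-11, 30, 0, 0, 0, 0],
    [-11, 30, 0, 0, 0, 0]
  ]
}}

```text
t: 5.33
eef_pos: [0.4638, 0.3344, 0.3353]
ee_rot: [-3.141, 0.001, -1.569]
force: [0.2, -0.6, -0.0]
width: 0.0877
```

>>> {"fn": "move_arm", "kwargs": {
  "deltas": [
    [0, 0, 0, 0, 0, 0],
    [0, 0, 0, 0, 0, 0],
    [0, 0, 0, 0, 0, 0],
    [0, 0, 0, 0, 0, 0],
    [0, 0, 0, 0, 0, 0]
  ]
}}

```text
t: 5.75
eef_pos: [0.4651, 0.3324, 0.3348]
ee_rot: [-3.142, 0.0, -1.571]
force: [-0.6, -0.3, -0.8]
width: 0.0872
```

```bash
python3 - <<'E'
from st import *
np.set_printoptions(precision=4,suppress=True)
TK=wcam();np.save('w3.npy',TK[0]);im=snap('wrist','w3')[:,:,::-1];print(TK[0][:3,3],arm.get_state()['t'])
for t,z in [('carrier',.005),('ring_seat',.061),('rack',0),('bottle_white',0),('jar_2',0)]:
    for r in arm.spot_point(t,'wrist')[:2]: print(t,np.round(r['xy'],1),round(r['score'],2),watz(TK,r['xy'],z))
T2=(np.load('w2.npy'),TK[1])
for a,b in [((385,80),(283,520))]:
    A,B=[watz(T2,(np.array(p)+.5)/2.4-.5+[190,0],.01) for p in(a,b)];d=B-A;print('plate edge yaw',-np.arctan2(d[0],d[1]),A,B)
q=wproj(TK,[.46,.27,.06]);x0,y0=int(np.clip(q[0]-80,0,400)),int(np.clip(q[1]-75,0,270));print(q,x0,y0)
cv2.imwrite('pics/g.png',cv2.resize(im[y0:y0+150,x0:x0+160],None,fx=4,fy=4,interpolation=cv2.INTER_CUBIC))
E
```

```text
[0.4656 0.2592 0.3143] 5.8
carrier [248.  139.1] 0.86 [0.4927 0.2796 0.005 ]
rack [248.2 140.8] 0.72 [0.4929 0.2815 0.    ]
bottle_white [156.9  61.8] 0.82 [0.5844 0.1982 0.    ]
plate edge yaw -0.20925671827616904 [ 0.5092 -0.1205  0.01  ] [0.5459 0.0525 0.01  ]
[283.7818 131.3979] 203 56
```

View pics/g.png

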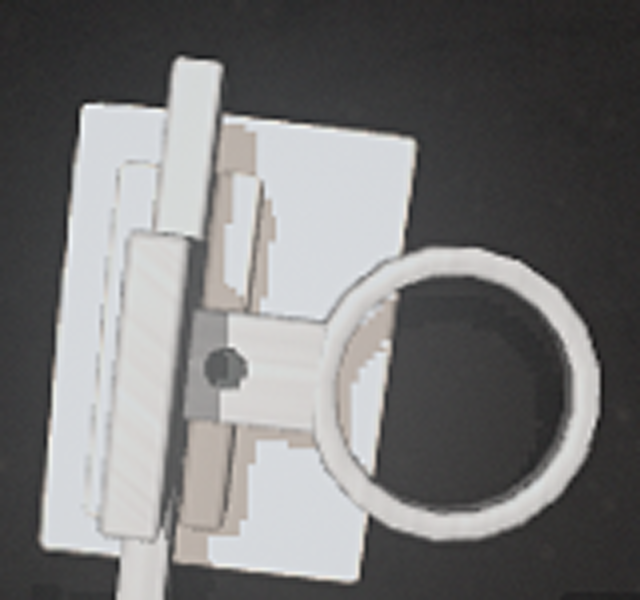

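```bash
python3 - <<'E'
from st import *
np.set_printoptions(precision=4,suppress=True)
TK=(np.load('w3.npy'),np.array(arm.calibration('wrist')['intrinsics']))
g=lambda x,y,z:watz(TK,(np.array([x,y])+.5)/4-.5+[203,56],z)
t=[g(x,y,.11) for x,y in[(130,235),(190,237),(160,538),(100,533)]];print(np.array(t),'tabc',np.mean(t,0))
d=(t[3]+t[2]-t[0]-t[1]);print('yaw',-np.arctan2(d[0],d[1]),'w',np.linalg.norm(d)/2)
r=g(458,393,.061);print('ring',r);e=[g(172,58,.061),g(222,63,.061)];print('ear end mid',np.mean(e,0))
ee=[g(160,230,.061),g(207,235,.061)];print('ear', np.mean(ee,0)); d=np.mean(ee,0)-np.mean(e,0);print('yaw ear',-np.arctan2(d[0],d[1]))
q=r-np.mean(e,0);print('|ring-earend|',np.linalg.norm(q),'expect',np.hypot(58,60))
print('ring diam',np.linalg.norm(g(316,393,.061)-g(600,393,.061)))
E
```

```text
[[0.4914 0.2569 0.11  ]
 [0.482  0.2574 0.11  ]
 [0.4875 0.3055 0.11  ]
 [0.4973 0.3047 0.11  ]] tabc [0.4896 0.2811 0.11  ]
yaw -0.11781972302841055 w 0.04829093768947622
ring [0.4338 0.2874 0.061 ]
ear end mid [0.4845 0.2223 0.061 ]
ear [0.4872 0.256  0.061 ]
yaw ear -0.07950439726095783
|ring-earend| 0.08254447172802487 expect 83.45058418010026
ring diam 0.056482517821829684
```

>>> {"fn": "move_arm", "kwargs": {
  "deltas": [
    [8, -17, 0, 0, 0, -3.3],
    [8, -17, 0, 0, 0, -3.2],
    [9, -17.5, 0, 0, 0, 0],
    [0, 0, -15, 0, 0, 0],
    [0, 0, -15, 0, 0, 0]
  ]
}}

```text
t: 6.47
eef_pos: [0.4905, 0.2812, 0.3053]
ee_rot: [-3.14, 0.002, -1.684]
force: [0.7, -0.2, -0.9]
width: 0.0875
```

>>> {"fn": "move_arm", "kwargs": {
  "deltas": [
    [0, 0, -20, 0, 0, 0],
    [0, 0, -20, 0, 0, 0],
    [0, 0, -19, 0, 0, 0],
    [0, 0, 0, 0, 0, 0],
    [0, 0, 0, 0, 0, 0]
  ]
}}

```text
t: 6.88
eef_pos: [0.4898, 0.2817, 0.2451]
ee_rot: [3.14, -0.002, -1.683]
force: [1.0, 1.1, -0.0]
width: 0.0874
```

>>> {"fn": "move_arm", "kwargs": {
  "deltas": [
    [0, 0, 0, 0, 0, 0],
    [0, 0, 0, 0, 0, 0],
    [0, 0, 0, 0, 0, 0],
    [0, 0, 0, 0, 0, 0],
    [0, 0, 0, 0, 0, 0]
  ],
  "claw": 150,
  "squeeze": 8
}}

```text
t: 7.3
eef_pos: [0.4899, 0.2821, 0.2464]
ee_rot: [-3.141, 0.001, -1.683]
force: [0.1, 0.6, 0.3]
width: 0.0601
```

```bash
python3 - <<'E'
from st import *
s=arm.get_state();print(s['t'],s['eef_pos'],s['ee_rot'],s['force'],s['width'])
TK=wcam();im=snap('wrist','w4')[:,:,::-1]
b=snap('side','w4b')[:,:,::-1]
x=cv2.resize(im[60:360,130:430],(600,600));y=cv2.resize(b[235:335,170:270][:, :],(600,600),interpolation=cv2.INTER_CUBIC)
cv2.imwrite('pics/w4c.png',cv2.resize(np.hstack([x,y]),(800,400)))
E
```

```text
7.3 [0.48988842 0.2820699  0.24637762] [-3.14087654e+00  9.63063941e-04 -1.68269829e+00] [0.08642924 0.59649534 0.34979504] 0.060070653457899005
```

View pics/w4c.png

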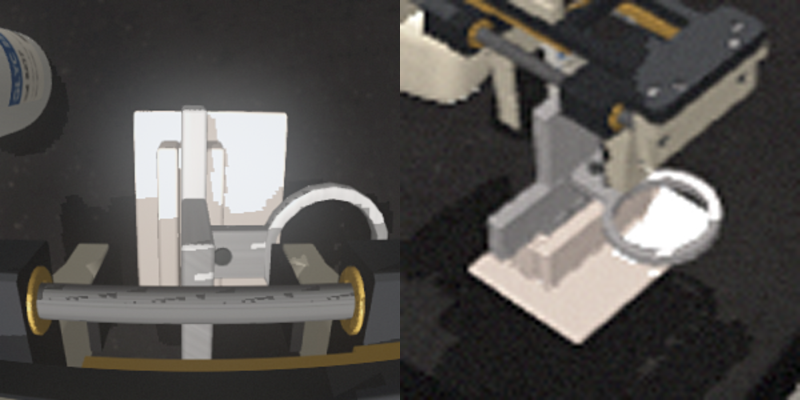

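The jaws straddle the tab centrally and the plate is square to the tool, so I close.

>>> {"fn": "move_arm", "kwargs": {
  "deltas": [
    [0, 0, 0, 0, 0, 0],
    [0, 0, 0, 0, 0, 0],
    [0, 0, 0, 0, 0, 0],
    [0, 0, 0, 0, 0, 0],
    [0, 0, 0, 0, 0, 0]
  ],
  "claw": 255,
  "squeeze": 10
}}

```text
t: 7.82
eef_pos: [0.4898, 0.2819, 0.2456]
ee_rot: [3.142, -0.0, -1.683]
force: [0.2, 0.4, 0.7]
width: 0.0185
```

>>> {"fn": "move_arm", "kwargs": {
  "deltas": [
    [0, 0, 0, 0, 0, 0],
    [0, 0, 0, 0, 0, 0],
    [0, 0, 0, 0, 0, 0],
    [0, 0, 0, 0, 0, 0],
    [0, 0, 0, 0, 0, 0]
  ]
}}

```text
t: 8.23
eef_pos: [0.4904, 0.282, 0.2457]
ee_rot: [-3.14, 0.0, -1.683]
force: [4.7, -1.5, -3.0]
width: 0.0102
```

>>> {"fn": "move_arm", "kwargs": {
  "deltas": [
    [0, 0, 0, 0, 0, 0],
    [0, 0, 0, 0, 0, 0],
    [0, 0, 0, 0, 0, 0],
    [0, 0, 0, 0, 0, 0],
    [0, 0, 0, 0, 0, 0]
  ],
  "squeeze": 50
}}

```text
t: 8.65
eef_pos: [0.4911, 0.282, 0.2458]
ee_rot: [-3.139, 0.001, -1.683]
force: [9.1, -2.9, -6.1]
width: 0.0098
```

>>> {"fn": "move_arm", "kwargs": {
  "deltas": [
    [0, 0, 8, 0, 0, 0],
    [0, 0, 15, 0, 0, 0],
    [0, 0, 20, 0, 0, 0],
    [0, 0, 25, 0, 0, 0],
    [0, 0, 25, 0, 0, 0]
  ]
}}

```text
t: 9.07
eef_pos: [0.4894, 0.2816, 0.3387]
ee_rot: [3.14, -0.002, -1.683]
force: [0.6, 1.0, -2.5]
width: 0.0102
```

>>> {"fn": "move_arm", "kwargs": {
  "deltas": [
    [0, 0, 25, 0, 0, 0],
    [0, 0, 20, 0, 0, 0],
    [0, 0, 10, 0, 0, 0],
    [0, 0, 0, 0, 0, 0],
    [0, 0, 0, 0, 0, 0]
  ]
}}

```text
t: 9.48
eef_pos: [0.4894, 0.2818, 0.3929]
ee_rot: [3.141, 0.0, -1.683]
force: [0.4, -0.5, -2.7]
width: 0.01
```

```bash
python3 - <<'E'
from st import *
np.set_printoptions(precision=4,suppress=True)
s=arm.get_state();print(s['t'],s['eef_pos'],s['ee_rot'],s['force'],s['width'])
TK=wcam();np.save('w5.npy',TK[0]);im=snap('wrist','w5')[:,:,::-1]
b=snap('side','w5b')[:,:,::-1];a=snap('scene','w5a')[:,:,::-1]
x=im[60:360,130:430];r=lambda i,x,y,n:cv2.resize(i[y:y+n,x:x+n],(300,300),interpolation=cv2.INTER_CUBIC)
q=[proj(c,[.485,.281,.2]).astype(int) for c in('scene','side')];print(q)
cl=lambda q:np.maximum(q-60,0)
cv2.imwrite('pics/w5c.png',np.hstack([x,r(a,*cl(q[0]),120),r(b,*cl(q[1]),120)])[:, :800] if 0 else cv2.resize(np.hstack([x,r(a,*cl(q[0]),120),r(b,*cl(q[1]),120)]),(800,267)))
E
```

```text
9.4833 [0.4894 0.2818 0.3929] [ 3.1407  0.     -1.6831] [ 0.3975 -0.4993 -2.7063] 0.010000821504763334
[array([199, 137]), array([211, 221])]
```

View pics/w5c.png

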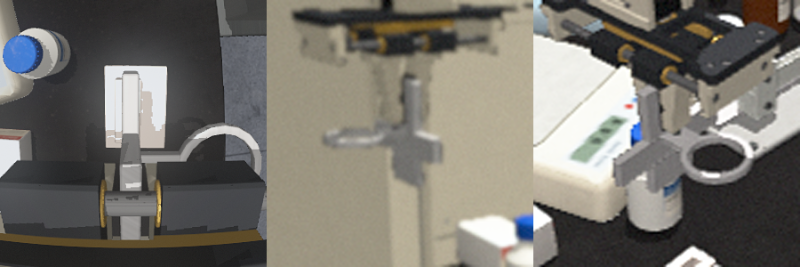

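```bash
python3 - <<'E'
from st import *
np.set_printoptions(precision=4,suppress=True)
TK=(np.load('w5.npy'),np.array(arm.calibration('wrist')['intrinsics']))
im=cv2.imread('pics/w5.png',0);print(im[125:150,268:286:2])
s=arm.get_state();Rm=R.from_euler('xyz',s['ee_rot']).as_matrix()
for e in (-4,-2,0,2,4):print(e,wproj(TK,s['eef_pos']+Rm@np.array([.06+e/1000,0,.1853])),wproj(TK,s['eef_pos']+Rm@np.array([.06+e/1000,0,.1853+.026])))
E
```

```text
[[ 72  73  73  73  74  75  74  75  74]
 [ 74  75  74  72  74  74  75  76  75]
 [ 74  74  73  75  73  75  76  77  77]
 [ 75  75  75  75  74  76  77  77  79]
 [ 75  74  77  75  76  75  78  78  78]
 [ 75  74  75  76  77  75  78  78  78]
 [ 76  75  76  78  77  75  77  77  79]
 [ 70  71  69  72  74  74  76  75  75]
 [104 129 150 148 106 108 107 105  86]
 [218 221 224 224 220 220 220 220 218]
 [234 234 233 233 234 234 234 234 235]
 [231 231 231 231 231 231 231 231 231]
 [231 231 231 231 232 232 232 232 231]
 [232 234 236 236 235 236 236 235 232]
 [235 189 191 192 191 191 191 196 238]
 [212 121 122 122 122 122 120 121 154]
 [216 121 121 123 124 124 123 121 134]
 [148 124 125 125 126 125 125 124 110]
 [137 200 200 197 199 200 201 202 181]
 [204 217 216 214 214 215 216 217 208]
 [204 228 228 226 225 225 226 226 218]
 [206 231 230 228 229 229 228 229 220]
 [207 231 230 228 228 228 228 229 220]
 [208 231 231 228 228 229 229 229 219]
 [208 231 230 228 228 229 229 229 220]]
-4 [277.9209 150.0785] [277.782  145.5979]
-2 [277.9251 146.1904] [277.7853 142.2291]
0 [277.9292 142.2938] [277.7885 138.8549]
2 [277.9332 138.39  ] [277.7917 135.476 ]
4 [277.937  134.4799] [277.7947 132.093 ]
```

>>> {"fn": "move_arm", "kwargs": {
  "deltas": [
    [5, -18, 0, 0, 0, -0.5],
    [8, -28, 0, 0, 0, -0.5],
    [8, -30, 0, 0, 0, -0.5],
    [8, -30, 0, 0, 0, -0.5],
    [8, -30, 0, 0, 0, -0.5]
  ]
}}

```text
t: 10.05
eef_pos: [0.5267, 0.1447, 0.3923]
ee_rot: [3.14, -0.001, -1.726]
force: [0.2, -0.0, -2.2]
width: 0.0097
```

>>> {"fn": "move_arm", "kwargs": {
  "deltas": [
    [8, -30, 0, 0, 0, -0.5],
    [8, -30, 0, 0, 0, -0.5],
    [8, -30, 0, 0, 0, -0.5],
    [8, -30, 0, 0, 0, -0.5],
    [8, -30, 0, 0, 0, -0.5]
  ]
}}

```text
t: 10.47
eef_pos: [0.5668, -0.0056, 0.3922]
ee_rot: [3.14, -0.001, -1.77]
force: [0.0, 1.4, -2.2]
width: 0.0097
```

>>> {"fn": "move_arm", "kwargs": {
  "deltas": [
    [8, -28, 0, 0, 0, -0.4],
    [7.6, -22.8, 0, 0, 0, 0],
    [0, 0, -20, 0, 0, 0],
    [0, 0, -20, 0, 0, 0],
    [0, 0, -10, 0, 0, 0]
  ]
}}

```text
t: 10.88
eef_pos: [0.5814, -0.0556, 0.3399]
ee_rot: [3.137, -0.001, -1.779]
force: [-0.6, -0.2, -3.7]
width: 0.0098
```

>>> {"fn": "move_arm", "kwargs": {
  "deltas": [
    [0, 0, 0, 0, 0, 0],
    [0, 0, 0, 0, 0, 0],
    [0, 0, 0, 0, 0, 0],
    [0, 0, 0, 0, 0, 0],
    [0, 0, 0, 0, 0, 0]
  ]
}}

```text
t: 11.3
eef_pos: [0.5827, -0.0545, 0.3447]
ee_rot: [-3.14, 0.001, -1.776]
force: [0.4, -0.6, -2.6]
width: 0.01
```

```bash
python3 - <<'E'
from st import *
np.set_printoptions(precision=4,suppress=True)
s=arm.get_state();print(s['t'],s['eef_pos'],s['ee_rot'],s['force'],s['width'])
TK=wcam();np.save('w6.npy',TK[0]);im=snap('wrist','w6')[:,:,::-1]
b=snap('side','w6b')[:,:,::-1];a=snap('scene','w6a')[:,:,::-1]
x=cv2.resize(im[60:220,200:360],(600,600),interpolation=cv2.INTER_CUBIC)
r=lambda i,q:cv2.resize(i[q[1]-55:q[1]+45,q[0]-40:q[0]+27],(200,300),interpolation=cv2.INTER_CUBIC)
q=[proj(c,[.58,-.055,.1]).astype(int) for c in('scene','side')]
cv2.imwrite('pics/w6c.png',np.hstack([x,np.vstack([r(a,q[0]),r(b,q[1])])]))
E
```

```text
11.3 [ 0.5827 -0.0545  0.3447] [-3.1399  0.0006 -1.7764] [ 0.4269 -0.6235 -2.6322] 0.009982432024611503
```

View pics/w6c.png

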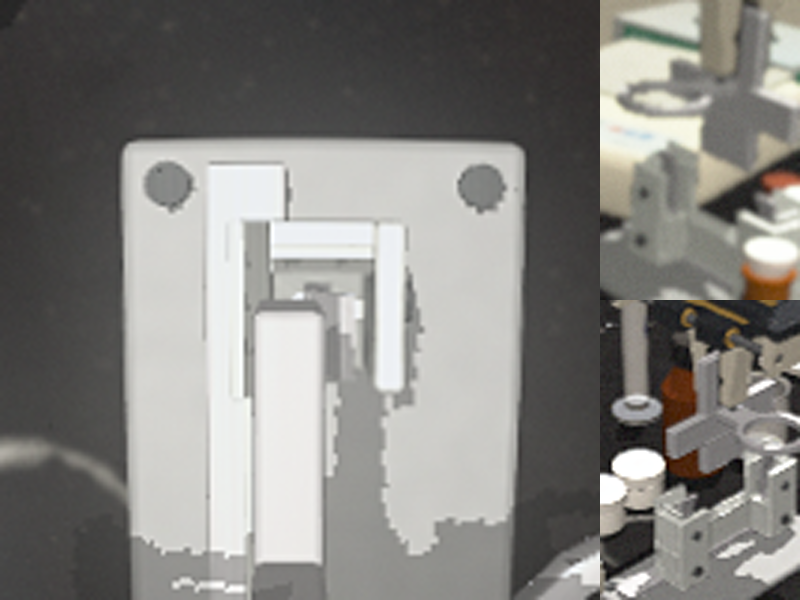

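```bash
python3 - <<'E'
from st import *
np.set_printoptions(precision=4,suppress=True)
TK=(np.load('w6.npy'),np.array(arm.calibration('wrist')['intrinsics']))
s=arm.get_state();Rm=R.from_euler('xyz',s['ee_rot']).as_matrix()
g=lambda x,y,z:(watz(TK,(np.array([x,y])+.5)/3.75-.5+[200,60],z)-s['eef_pos'])@Rm*1000
print('wall corners tool(x=-standy,y=-standx)',*[g(x,y,.084) for x,y in[(376,222),(404,222),(376,390),(404,390)]])
print('backface',g(270,300,.084),g(270,250,.084))
print('plate corners',*[g(x,y,.01) for x,y in [(122,400),(522,400)]])
print('plate edges',*[g(x,y,.01) for x,y in[(122,200),(128,450),(524,200),(517,450)]])
print('ear',*[g(x,y,s['eef_pos'][2]-.1853) for x,y in[(256,313),(325,313),(257,560),(324,560)]])
E
```

```text
wall corners tool(x=-standy,y=-standx) [ 72.0469  16.2602 260.24  ] [ 72.134   21.7426 260.2348] [ 38.6733  16.6223 260.2545] [ 38.7212  22.2134 260.2491]
backface [ 56.5335  -4.4031 260.2665] [ 66.407   -4.3921 260.2621]
plate corners [ 25.6135 -44.3225 334.3181] [ 25.9698  60.6232 334.2184]
plate edges [ 77.8235 -43.3806 334.2941] [ 12.2517 -43.0855 334.3228] [ 78.4739  59.7208 334.196 ] [ 12.5322  59.8084 334.2251]
ear [ 59.8711  -5.1424 185.2785] [ 59.8816   4.1761 185.2696] [ 25.1555  -5.1688 185.2939] [ 25.167    4.2828 185.2849]
```

>>> {"fn": "move_arm", "kwargs": {
  "deltas": [
    [-1.1, -0.2, -8, 0, 0, 0],
    [0, 0, -8, 0, 0, 0],
    [0, 0, -8, 0, 0, 0],
    [0, 0, -6, 0, 0, 0],
    [0, 0, 0, 0, 0, 0]
  ],
  "squeeze": 60
}}

```text
t: 11.87
eef_pos: [0.5807, -0.0551, 0.3115]
ee_rot: [3.138, -0.001, -1.777]
force: [-0.1, -0.8, -2.6]
width: 0.0095
```

>>> {"fn": "move_arm", "kwargs": {
  "deltas": [
    [0, 0, -2.5, 0, 0, 0],
    [0, 0, -2.5, 0, 0, 0],
    [0, 0, -2.5, 0, 0, 0],
    [0, 0, -2.5, 0, 0, 0],
    [0, 0, -2, 0, 0, 0]
  ]
}}

```text
t: 12.28
eef_pos: [0.5813, -0.055, 0.3015]
ee_rot: [-3.141, 0.0, -1.777]
force: [0.1, 1.0, -2.4]
width: 0.0095
```

>>> {"fn": "move_arm", "kwargs": {
  "deltas": [
    [0, 0, -2.5, 0, 0, 0],
    [0, 0, -2.5, 0, 0, 0],
    [0, 0, -2.5, 0, 0, 0],
    [0, 0, -2.5, 0, 0, 0],
    [0, 0, 0, 0, 0, 0]
  ]
}}

```text
t: 12.7
eef_pos: [0.5816, -0.055, 0.292]
ee_rot: [-3.14, 0.0, -1.777]
force: [1.3, -0.5, 0.3]
width: 0.0096
```

>>> {"fn": "move_arm", "kwargs": {
  "deltas": [
    [0, 0, -2.5, 0, 0, 0],
    [0, 0, -2.5, 0, 0, 0],
    [0, 0, -2.5, 0, 0, 0],
    [0, 0, -2.5, 0, 0, 0],
    [0, 0, 0, 0, 0, 0]
  ]
}}

```text
t: 13.12
eef_pos: [0.5816, -0.055, 0.282]
ee_rot: [-3.141, 0.0, -1.777]
force: [2.7, -0.8, 1.6]
width: 0.0098
```

>>> {"fn": "move_arm", "kwargs": {
  "deltas": [
    [0, 0, -2.5, 0, 0, 0],
    [0, 0, -2.5, 0, 0, 0],
    [0, 0, -2.5, 0, 0, 0],
    [0, 0, -2.5, 0, 0, 0],
    [0, 0, 0, 0, 0, 0]
  ]
}}

```text
t: 13.53
eef_pos: [0.5816, -0.055, 0.2718]
ee_rot: [-3.141, 0.0, -1.777]
force: [1.8, -0.3, 0.1]
width: 0.0096
```

>>> {"fn": "move_arm", "kwargs": {
  "deltas": [
    [0, 0, -2.5, 0, 0, 0],
    [0, 0, -2.5, 0, 0, 0],
    [0, 0, -2, 0, 0, 0],
    [0, 0, 0, 0, 0, 0],
    [0, 0, 0, 0, 0, 0]
  ]
}}

```text
t: 13.95
eef_pos: [0.5816, -0.055, 0.2648]
ee_rot: [-3.141, 0.0, -1.777]
force: [2.3, -0.7, 1.4]
width: 0.0096
```

>>> {"fn": "move_arm", "kwargs": {
  "deltas": [
    [0, 0, -1, 0, 0, 0],
    [0, 0, -1, 0, 0, 0],
    [0, 0, -1, 0, 0, 0],
    [0, 0, 0, 0, 0, 0],
    [0, 0, 0, 0, 0, 0]
  ]
}}

```text
t: 14.37
eef_pos: [0.5816, -0.055, 0.2617]
ee_rot: [-3.141, 0.0, -1.777]
force: [3.4, -0.3, 3.2]
width: 0.0096
```

>>> {"fn": "move_arm", "kwargs": {
  "deltas": [
    [0, 0, -1, 0, 0, 0],
    [0, 0, -0.5, 0, 0, 0],
    [0, 0, 0, 0, 0, 0],
    [0, 0, 0, 0, 0, 0],
    [0, 0, 0, 0, 0, 0]
  ]
}}

```text
t: 14.78
eef_pos: [0.5816, -0.055, 0.2605]
ee_rot: [-3.141, 0.0, -1.777]
force: [3.4, 0.0, 5.4]
width: 0.01
```

>>> {"fn": "move_arm", "kwargs": {
  "deltas": [
    [0, 0, -1, 0, 0, 0],
    [0, 0, -1, 0, 0, 0],
    [0, 0, 0, 0, 0, 0],
    [0, 0, 0, 0, 0, 0],
    [0, 0, 0, 0, 0, 0]
  ]
}}

```text
t: 15.2
eef_pos: [0.5815, -0.055, 0.2604]
ee_rot: [-3.14, 0.0, -1.776]
force: [-3.2, 1.2, 21.7]
width: 0.0096
```

>>> {"fn": "move_arm", "kwargs": {
  "deltas": [
    [0, 0, -1, 0, 0, 0],
    [0, 0, 0, 0, 0, 0],
    [0, 0, 0, 0, 0, 0],
    [0, 0, 0, 0, 0, 0],
    [0, 0, 0, 0, 0, 0]
  ]
}}

```text
t: 15.62
eef_pos: [0.5815, -0.0549, 0.2604]
ee_rot: [-3.139, 0.0, -1.776]
force: [-6.7, 2.0, 29.0]
width: 0.01
```

Firm stop at TCP z = 0.2604, where 0.2608 was expected for fully home. I release the preload and open.

>>> {"fn": "move_arm", "kwargs": {
  "deltas": [
    [0, 0, 2, 0, 0, 0],
    [0, 0, 1, 0, 0, 0],
    [0, 0, 0, 0, 0, 0],
    [0, 0, 0, 0, 0, 0],
    [0, 0, 0, 0, 0, 0]
  ]
}}

```text
t: 16.03
eef_pos: [0.5816, -0.055, 0.2605]
ee_rot: [-3.141, 0.0, -1.777]
force: [2.0, -0.3, 7.9]
width: 0.0098
```

>>> {"fn": "move_arm", "kwargs": {
  "deltas": [
    [0, 0, 0, 0, 0, 0],
    [0, 0, 0, 0, 0, 0],
    [0, 0, 0, 0, 0, 0],
    [0, 0, 0, 0, 0, 0],
    [0, 0, 0, 0, 0, 0]
  ],
  "claw": 0
}}

```text
t: 16.45
eef_pos: [0.5808, -0.0551, 0.2595]
ee_rot: [3.14, -0.001, -1.777]
force: [-0.6, 0.3, -0.4]
width: 0.0375
```

>>> {"fn": "move_arm", "kwargs": {
  "deltas": [
    [0, 0, 0, 0, 0, 0],
    [0, 0, 0, 0, 0, 0],
    [0, 0, 5, 0, 0, 0],
    [0, 0, 15, 0, 0, 0],
    [0, 0, 25, 0, 0, 0]
  ]
}}

```text
t: 16.87
eef_pos: [0.5804, -0.0551, 0.3036]
ee_rot: [3.137, -0.002, -1.777]
force: [0.5, -0.7, -0.2]
width: 0.0709
```

>>> {"fn": "move_arm", "kwargs": {
  "deltas": [
    [-9, 6, 20, 0, 0, 0],
    [-9, 6, 20, 0, 0, 0],
    [-9, 6, 20, 0, 0, 0],
    [-9, 6, 10, 0, 0, 0],
    [-9, 6, 0, 0, 0, 0]
  ]
}}

```text
t: 17.28
eef_pos: [0.5363, -0.0246, 0.3779]
ee_rot: [-3.137, 0.002, -1.777]
force: [-0.4, 1.1, 0.6]
width: 0.0874
```

>>> {"fn": "move_arm", "kwargs": {
  "deltas": [
    [0, 0, 0, 0, 0, 0],
    [0, 0, 0, 0, 0, 0],
    [0, 0, 0, 0, 0, 0],
    [0, 0, 0, 0, 0, 0],
    [0, 0, 0, 0, 0, 0]
  ]
}}

```text
t: 17.7
eef_pos: [0.5365, -0.0252, 0.3743]
ee_rot: [3.14, -0.001, -1.777]
force: [-0.4, -0.2, -0.1]
width: 0.0877
```

```bash
python3 - <<'E'
from st import *
np.set_printoptions(precision=4,suppress=True)
s=arm.get_state();print(s['t'],s['eef_pos'],s['ee_rot'],s['force'],s['width'])
TK=wcam();np.save('w7.npy',TK[0]);im=snap('wrist','w7')[:,:,::-1]
for t,z in [('carrier',.02),('ring_seat',.076),('flask_bulb',.046),('flask',.012),('cork_ring',0)]:
    for r in arm.spot_point(t,'wrist')[:2]: print(t,np.round(r['xy'],1),round(r['score'],2),watz(TK,r['xy'],z))
b=snap('side','w7b')[:,:,::-1]
r=cv2.resize(b[140:240,215:315],(300,300),interpolation=cv2.INTER_CUBIC)
cv2.imwrite('pics/w7c.png',np.hstack([cv2.resize(im[0:240,180:480],(625,500)),cv2.copyMakeBorder(r[:,125:],0,200,0,0,cv2.BORDER_CONSTANT)]))
E
```

```text
17.7 [ 0.5365 -0.0252  0.3743] [ 3.1403 -0.0008 -1.7773] [-0.4092 -0.1882 -0.109 ] 0.08768564194165038
carrier [226.5 183.9] 0.74 [ 0.5872 -0.0404  0.02  ]
carrier [227.7 168.5] 0.67 [ 0.582  -0.0561  0.02  ]
ring_seat [229.7 178.8] 0.48 [ 0.5724 -0.0537  0.076 ]
flask_bulb [370.2 159.9] 0.78 [ 0.4398 -0.04    0.046 ]
flask_bulb [350.6   0. ] 0.65 [ 0.4271 -0.2     0.046 ]
flask [348.6  12.1] 0.8 [ 0.4222 -0.1973  0.012 ]
flask [361.2 154.1] 0.56 [ 0.4398 -0.0418  0.012 ]
cork_ring [341.1  14.4] 0.92 [ 0.4278 -0.1991  0.    ]
```

View pics/w7c.png

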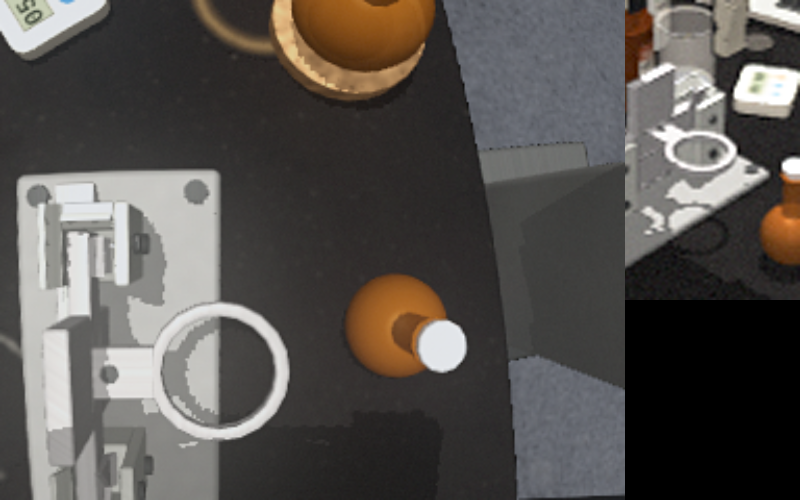

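The carrier sits square in the bracket, with its ring centre at crop (220,371). Next is a look at the large flask from above.

>>> {"fn": "move_arm", "kwargs": {
  "deltas": [
    [-19, -20, 3, 0, 0, 0],
    [-19, -20, 3, 0, 0, 0],
    [-19, -20, 3, 0, 0, 0],
    [-19, -20, 3, 0, 0, 0],
    [-19, -22, 3, 0, 0, 0]
  ]
}}

```text
t: 18.47
eef_pos: [0.4403, -0.1276, 0.3904]
ee_rot: [-3.141, 0.0, -1.776]
force: [-0.4, -0.4, -0.1]
width: 0.0875
```

>>> {"fn": "move_arm", "kwargs": {
  "deltas": [
    [0, 0, 0, 0, 0, 0],
    [0, 0, 0, 0, 0, 0],
    [0, 0, 0, 0, 0, 0],
    [0, 0, 0, 0, 0, 0],
    [0, 0, 0, 0, 0, 0]
  ]
}}

```text
t: 18.88
eef_pos: [0.4418, -0.1265, 0.3899]
ee_rot: [3.141, -0.0, -1.776]
force: [0.6, 0.4, -1.1]
width: 0.0879
```

```bash
python3 - <<'E'
from st import *
np.set_printoptions(precision=4,suppress=True)
K=np.array(arm.calibration('wrist')['intrinsics']);T7=(np.load('w7.npy'),K)
print('ring w7',watz(T7,(220/2.083+180,371/2.083),.076))
s=arm.get_state();print(s['t'],s['eef_pos'],s['ee_rot'])
TK=wcam();np.save('w8.npy',TK[0]);im=snap('wrist','w8')
for t,z in [('flask_bulb',.046),('flask',.012),('cork_ring',0)]:
    for r in arm.spot_point(t,'wrist')[:2]: print(t,np.round(r['xy'],1),round(r['score'],2),watz(TK,r['xy'],z))
hsv=cv2.cvtColor(im,cv2.COLOR_RGB2HSV)
q=wproj(TK,[.4265,-.198,.136]);print(q)
w=((hsv[...,1]<50)&(hsv[...,2]>170)).astype(np.uint8)
n,l,st_,c=cv2.connectedComponentsWithStats(w)
for i in range(1,n):
    if st_[i,4]>150 and np.hypot(*(c[i]-q))<60: print('white',st_[i],c[i],watz(TK,c[i],.136))
o=((hsv[...,0]<16)&(hsv[...,1]>150)&(hsv[...,2]>60)).astype(np.uint8)
n,l,st_,c=cv2.connectedComponentsWithStats(o)
for i in range(1,n):
    if st_[i,4]>800 and np.hypot(*(c[i]-q))<80:
        ce,rad=cv2.minEnclosingCircle(np.argwhere(l==i)[:,::-1].astype(np.float32));print('amber',st_[i],c[i],ce,rad,watz(TK,ce,.046))
x,y=[int(v) for v in q];cv2.imwrite('pics/w8c.png',cv2.resize(im[max(y-75,0):y+75,x-80:x+80,::-1],None,fx=4,fy=4))
print(max(y-75,0),x-80)
E
```

```text
ring w7 [ 0.5245 -0.0441  0.076 ]
18.8833 [ 0.4418 -0.1265  0.3899] [ 3.1412 -0.0002 -1.7763]
flask_bulb [281.  118.1] 0.79 [ 0.423  -0.1968  0.046 ]
flask_bulb [296.9 253.8] 0.6 [ 0.4348 -0.0526  0.046 ]
flask [297.6 247. ] 0.91 [ 0.4332 -0.0459  0.012 ]
flask [277.6 116.9] 0.69 [ 0.4259 -0.1987  0.012 ]
[277.5922 117.6339]
white [ 262   97   39   38 1125] [281.0036 116.072 ] [ 0.4239 -0.1986  0.136 ]
amber [ 246   84   64   62 1830] [274.9519 112.0557] (278.441162109375, 114.20587921142578) 33.02951431274414 [ 0.4246 -0.2011  0.046 ]
42 197
```

The viewer's picture limit is reached, so from here I rely on numbers. The stopper is seen directly from above at (0.424,-0.1988), and the bulb circle agrees within 2.5 mm.

>>> {"fn": "move_arm", "kwargs": {
  "deltas": [
    [-5.6, -24, 0, 0, 0, 0],
    [-6, -24, 0, 0, 0, 0],
    [-6, -24.3, 0, 0, 0, 0],
    [0, 0, -20, 0, 0, 0],
    [0, 0, -25, 0, 0, 0]
  ]
}}

```text
t: 19.5
eef_pos: [0.4242, -0.2004, 0.3462]
ee_rot: [-3.137, 0.0, -1.779]
force: [0.7, -1.0, -0.6]
width: 0.0877
```

>>> {"fn": "move_arm", "kwargs": {
  "deltas": [
    [0, 0, -25, 0, 0, 0],
    [0, 0, -25, 0, 0, 0],
    [0, 0, -20, 0, 0, 0],
    [0, 0, -10, 0, 0, 0],
    [0, 0, -5, 0, 0, 0]
  ]
}}

```text
t: 19.92
eef_pos: [0.4233, -0.1992, 0.2583]
ee_rot: [3.138, -0.0, -1.777]
force: [0.0, 0.5, 0.6]
width: 0.0874
```

>>> {"fn": "move_arm", "kwargs": {
  "deltas": [
    [0, 0, 0, 0, 0, 0],
    [0, 0, 0, 0, 0, 0],
    [0, 0, 0, 0, 0, 0],
    [0, 0, 0, 0, 0, 0],
    [0, 0, 0, 0, 0, 0]
  ],
  "claw": 130,
  "squeeze": 5
}}

```text
t: 20.33
eef_pos: [0.4239, -0.1993, 0.2609]
ee_rot: [-3.14, 0.0, -1.777]
force: [1.2, 0.8, -0.8]
width: 0.0595
```

>>> {"fn": "move_arm", "kwargs": {
  "deltas": [
    [0, 0.5, 0, 0, 0, 0],
    [0, 0, 0, 0, 0, 0],
    [0, 0, 0, 0, 0, 0],
    [0, 0, 0, 0, 0, 0],
    [0, 0, 0, 0, 0, 0]
  ],
  "claw": 255
}}

```text
t: 20.75
eef_pos: [0.4237, -0.1988, 0.2602]
ee_rot: [-3.142, 0.0, -1.777]
force: [-0.1, 0.7, 0.5]
width: 0.0281
```

>>> {"fn": "move_arm", "kwargs": {
  "deltas": [
    [0, 0, 0, 0, 0, 0],
    [0, 0, 0, 0, 0, 0],
    [0, 0, 0, 0, 0, 0],
    [0, 0, 0, 0, 0, 0],
    [0, 0, 0, 0, 0, 0]
  ],
  "squeeze": 15
}}

```text
t: 21.17
eef_pos: [0.4237, -0.1989, 0.2602]
ee_rot: [-3.142, -0.0, -1.777]
force: [-0.3, 0.1, 0.9]
width: 0.0277
```

>>> {"fn": "move_arm", "kwargs": {
  "deltas": [
    [0, 0, 0, 0, 0, 0],
    [0, 0, 0, 0, 0, 0],
    [0, 0, 0, 0, 0, 0],
    [0, 0, 0, 0, 0, 0],
    [0, 0, 0, 0, 0, 0]
  ],
  "squeeze": 30
}}

```text
t: 21.58
eef_pos: [0.4237, -0.1988, 0.2602]
ee_rot: [-3.142, -0.0, -1.777]
force: [0.1, -0.7, 1.3]
width: 0.0269
```

>>> {"fn": "move_arm", "kwargs": {
  "deltas": [
    [0, 0, 0, 0, 0, 0],
    [0, 0, 0, 0, 0, 0],
    [0, 0, 0, 0, 0, 0],
    [0, 0, 0, 0, 0, 0],
    [0, 0, 0, 0, 0, 0]
  ]
}}

```text
t: 22.0
eef_pos: [0.4237, -0.1988, 0.2602]
ee_rot: [-3.142, 0.0, -1.777]
force: [0.1, -0.0, 1.1]
width: 0.0272
```

```bash
python3 - <<'E'
from st import *
np.set_printoptions(precision=4,suppress=True)
s=arm.get_state();print(s['t'],s['eef_pos'],s['force'],s['moment'],s['width'])
for c in('scene','side'):
    im=snap(c,'f1'+c);print(c,'grasp',proj(c,[.4237,-.1988,.1009]),'bulb exp',proj(c,[.4237,-.1988,.046]),'bottom',proj(c,[.4237,-.1988,.012]))
    for t in('flask_bulb','flask'):print(t,[(np.round(r['xy'],1),round(r['score'],2)) for r in arm.spot_point(t,c)][:3])
    # amber pixels per row near the flask
    q=proj(c,[.4237,-.1988,.07]).astype(int);hsv=cv2.cvtColor(im,cv2.COLOR_RGB2HSV)
    for y in range(q[1]-45,q[1]+30,3):
        row=hsv[y,q[0]-45:q[0]+45];m=(row[:,0]<16)&(row[:,1]>150)
        wv=(row[:,1]<40)&(row[:,2]>190)
        print(y,'amber',(np.flatnonzero(m)[[0,-1]]+q[0]-45,m.sum()) if m.any() else '-','white',(np.flatnonzero(wv)[[0,-1]]+q[0]-45) if wv.any() else '-')
E
```

```text
22.0 [ 0.4237 -0.1988  0.2602] [ 0.1352 -0.0188  1.1148] [0.0919 0.2422 0.0323] 0.02722537473492221
scene grasp [355.8275 256.1734] bulb exp [352.7741 286.9358] bottom [350.9703 305.109 ]
flask_bulb [(array([352.5, 289.2]), 0.82), (array([283.3, 260.3]), 0.7), (array([224.4, 252.1]), 0.24)]
flask [(array([353.5, 302.6]), 0.83), (array([286.7, 274.4]), 0.83)]
228 amber - white [397 398]
231 amber - white [390 398]
234 amber - white [391 398]
237 amber - white [392 396]
240 amber - white [389 398]
243 amber (array([366, 367]), np.int64(2)) white [309 398]
246 amber (array([356, 367]), np.int64(9)) white [309 321]
249 amber (array([357, 364]), np.int64(6)) white -
252 amber (array([355, 364]), np.int64(8)) white [313 335]
255 amber (array([355, 364]), np.int64(7)) white [318 336]
258 amber (array([354, 364]), np.int64(10)) white [325 376]
261 amber (array([354, 363]), np.int64(8)) white [328 384]
264 amber (array([354, 362]), np.int64(8)) white [332 380]
267 amber (array([354, 361]), np.int64(7)) white [368 370]
270 amber (array([353, 364]), np.int64(9)) white -
273 amber (array([336, 3
[... 1197 characters left out ...]
array([341, 347]), np.int64(7)) white [298 380]
169 amber (array([341, 347]), np.int64(7)) white [298 381]
172 amber (array([337, 346]), np.int64(10)) white [298 372]
175 amber (array([334, 346]), np.int64(13)) white [300 308]
178 amber (array([332, 354]), np.int64(23)) white -
181 amber (array([331, 355]), np.int64(25)) white -
184 amber (array([331, 356]), np.int64(26)) white -
187 amber (array([332, 354]), np.int64(23)) white -
190 amber (array([333, 353]), np.int64(21)) white [387 387]
193 amber (array([336, 351]), np.int64(16)) white [311 313]
196 amber - white [301 316]
199 amber (array([309, 317]), np.int64(4)) white [298 387]
202 amber (array([309, 316]), np.int64(8)) white [385 387]
```

Width 27 mm fits neither the neck (24) nor the lip (29). The pads' upper edge is probably on the lip, so I regrip 3 mm lower.

>>> {"fn": "move_arm", "kwargs": {
  "deltas": [
    [0, 0, 0, 0, 0, 0],
    [0, 0, 0, 0, 0, 0],
    [0, 0, -1.5, 0, 0, 0],
    [0, 0, -1.5, 0, 0, 0],
    [0, 0, 0, 0, 0, 0]
  ],
  "claw": 160,
  "squeeze": 5
}}

```text
t: 22.72
eef_pos: [0.4235, -0.1988, 0.2567]
ee_rot: [3.141, -0.0, -1.777]
force: [-0.7, -0.0, -1.0]
width: 0.0328
```

>>> {"fn": "move_arm", "kwargs": {
  "deltas": [
    [0, 0, 0, 0, 0, 0],
    [0, 0, 0, 0, 0, 0],
    [0, 0, 0, 0, 0, 0],
    [0, 0, 0, 0, 0, 0],
    [0, 0, 0, 0, 0, 0]
  ],
  "claw": 255
}}

```text
t: 23.13
eef_pos: [0.4236, -0.1988, 0.2571]
ee_rot: [3.141, 0.0, -1.777]
force: [-0.4, -0.1, -1.3]
width: 0.0281
```

>>> {"fn": "move_arm", "kwargs": {
  "deltas": [
    [0, 0, 0, 0, 0, 0],
    [0, 0, 0, 0, 0, 0],
    [0, 0, 0, 0, 0, 0],
    [0, 0, 0, 0, 0, 0],
    [0, 0, 0, 0, 0, 0]
  ]
}}

```text
t: 23.55
eef_pos: [0.4236, -0.1988, 0.2571]
ee_rot: [3.141, 0.0, -1.777]
force: [-1.2, -0.1, -1.4]
width: 0.0283
```

```bash
python3 - <<'E'
from st import *
s=arm.get_state();print(s['t'],s['eef_pos'],s['force'],s['moment'],s['width'])
TK=wcam();np.save('w9.npy',TK[0]);im=snap('wrist','w9')
for t in('flask_bulb','flask'):print(t,[(np.round(r['xy'],1),round(r['score'],2)) for r in arm.spot_point(t,'wrist')][:3])
for z in(.12,.136,.046):print(z,wproj(TK,[.4237,-.1988,z]))
E
```

```text
23.55 [ 0.42363817 -0.19882974  0.25711089] [-1.19892407 -0.09974635 -1.44010097] [-0.00016526  0.12144301  0.02208693] 0.028301060142968543
flask_bulb []
flask [(array([276.9, 220.6]), 0.97)]
0.12 [277.34054489 299.7091793 ]
0.136 [277.44918778 321.95065811]
0.046 [277.02405082 236.69438765]
```

>>> {"fn": "move_arm", "kwargs": {
  "deltas": [
    [0, 0, 0, 0, 0, 0],
    [0, 0, 0, 0, 0, 0],
    [0, 0, 0, 0, 0, 0],
    [0, 0, 0, 0, 0, 0],
    [0, 0, 0, 0, 0, 0]
  ],
  "squeeze": 30
}}

```text
t: 24.12
eef_pos: [0.4237, -0.1988, 0.2571]
ee_rot: [3.142, -0.0, -1.777]
force: [-0.5, 0.3, -2.3]
width: 0.0268
```

>>> {"fn": "move_arm", "kwargs": {
  "deltas": [
    [0, 0, 1, 0, 0, 0],
    [0, 0, 3, 0, 0, 0],
    [0, 0, 4, 0, 0, 0],
    [0, 0, 4, 0, 0, 0],
    [0, 0, 0, 0, 0, 0]
  ]
}}

```text
t: 24.53
eef_pos: [0.4241, -0.1989, 0.2702]
ee_rot: [-3.14, 0.0, -1.777]
force: [-0.5, -0.6, -2.2]
width: 0.0272
```

>>> {"fn": "move_arm", "kwargs": {
  "deltas": [
    [0, 0, 5, 0, 0, 0],
    [0, 0, 5, 0, 0, 0],
    [0, 0, 5, 0, 0, 0],
    [0, 0, 0, 0, 0, 0],
    [0, 0, 0, 0, 0, 0]
  ]
}}

```text
t: 24.95
eef_pos: [0.4238, -0.1988, 0.2846]
ee_rot: [-3.141, 0.0, -1.777]
force: [0.7, 0.5, -2.6]
width: 0.0269
```

```bash
python3 - <<'E'
from st import *
np.set_printoptions(precision=4,suppress=True)
s=arm.get_state();print(s['t'],s['eef_pos'],s['force'],s['moment'],s['width'])
im=snap('wrist','w10');r=arm.spot_point('flask','wrist');print(r[0]['xy'] if r else r)
for c in('scene','side'):
    snap(c,'f2'+c)
    for t in('flask_bulb','flask','cork_ring'):print(c,t,[(np.round(r['xy'],1),round(r['score'],2)) for r in arm.spot_point(t,c)][:1])
# close look at jaws: difference images
a=cv2.imread('pics/w9.png').astype(int);b=cv2.imread('pics/w10.png').astype(int)
h=cv2.cvtColor(im,cv2.COLOR_RGB2HSV);m=((h[...,0]<16)&(h[...,1]>140)&(h[...,2]>40))
for y in range(180,340,8):
    x=np.flatnonzero(m[y,200:350])+200;print(y,(x[0],x[-1],len(x)) if len(x) else '-',im[y,256:300:4].mean(1).astype(int))
E
```

```text
24.95 [ 0.4238 -0.1988  0.2846] [ 0.7321  0.5416 -2.6168] [ 0.0708  0.044  -0.0224] 0.026868277744867556
[275.9, 222.5]
scene flask_bulb [(array([355.6, 274.1]), 0.87)]
scene flask [(array([352.1, 287.6]), 0.82)]
scene cork_ring [(array([350.4, 309.3]), 0.68)]
side flask_bulb [(array([342.9, 175.9]), 0.93)]
side flask [(array([313.6, 225.3]), 0.8)]
side cork_ring [(array([344.9, 197.8]), 0.95)]
180 - [200 189 192 209 206 208 208 206 193 199 201]
188 (np.int64(255), np.int64(300), 46) [86 87 80 85 83 83 82 81 78 79 74]
196 (np.int64(243), np.int64(312), 70) [92 93 98 96 97 93 95 95 92 91 87]
204 (np.int64(234), np.int64(319), 85) [100 103 104 103 105 104 104 101 101  98  99]
212 (np.int64(229), np.int64(324), 78) [106 107 108 108 111 110 112 108 108 105 104]
220 (np.int64(225), np.int64(328), 74) [111 112 114 114 114 113 111 112 111 110 107]
228 (np.int64(224), np.int64(330), 52) [118 118 117 117 120 119 118 117 115 115 113]
236 (np.int64(223), np.int64(330), 53) [121 131 136 144  88  88  82 120 122 120 119]
244 (np.int64(243), np.int64(310), 41) [125  78  86  90  94  93  90  84  79  76 124]
252 (np.int64(251), np.int64(302), 49) [77 83 85 84 88 91 84 84 80 77 74]
260 (np.int64(251), np.int64(302), 52) [81 84 83 84 85 84 84 83 80 79 75]
268 (np.int64(251), np.int64(302), 52) [81 82 83 85 83 84 83 83 80 80 75]
276 - [72 72 72 71 73 73 72 72 73 73 72]
284 - [128 127 127 128 106 128 127 129 128 128 128]
292 - [145 145 145 144 145 144 144 145 145 146 146]
300 - [134 131 132 134 133 134 134 134 134 133 134]
308 - [199 199 200 200 200 199 199 198 199 198 198]
316 - [198 198 199 199 199 198 198 198 198 198 196]
324 - [197 197 197 198 197 197 197 197 197 196 196]
332 - [85 84 86 86 87 87 88 85 87 86 86]
```

Flask lifted: about 1.8 N of weight, and bulb and neck are both centred on column 276.5, so it hangs upright in the jaws. Moving over the ring.

>>> {"fn": "move_arm", "kwargs": {
  "deltas": [
    [0, 0, 10, 0, 0, 0],
    [0, 0, 15, 0, 0, 0],
    [0, 0, 20, 0, 0, 0],
    [0, 0, 15, 0, 0, 0],
    [0, 0, 10, 0, 0, 0]
  ]
}}

```text
t: 25.87
eef_pos: [0.424, -0.1989, 0.3557]
ee_rot: [-3.14, 0.0, -1.777]
force: [0.1, 0.2, -1.8]
width: 0.0267
```

>>> {"fn": "move_arm", "kwargs": {
  "deltas": [
    [6, 9, 0, 0, 0, 0],
    [10, 15, 0, 0, 0, 0],
    [12, 19, 0, 0, 0, 0],
    [12, 19, 0, 0, 0, 0],
    [12, 19, 0, 0, 0, 0]
  ]
}}

```text
t: 26.28
eef_pos: [0.476, -0.1166, 0.3533]
ee_rot: [3.141, 0.0, -1.778]
force: [0.1, -0.4, -1.6]
width: 0.0268
```

>>> {"fn": "move_arm", "kwargs": {
  "deltas": [
    [12, 19, 0, 0, 0, 0],
    [12, 19, 0, 0, 0, 0],
    [12, 18.5, 0, 0, 0, 0],
    [8, 12, 0, 0, 0, 0],
    [4.8, 6, 0, 0, 0, 0]
  ]
}}

```text
t: 26.7
eef_pos: [0.5253, -0.0416, 0.3533]
ee_rot: [3.141, -0.0, -1.776]
force: [0.3, -0.2, -0.9]
width: 0.0268
```

>>> {"fn": "move_arm", "kwargs": {
  "deltas": [
    [0, 0, -8, 0, 0, 0],
    [0, 0, -10, 0, 0, 0],
    [0, 0, -7, 0, 0, 0],
    [0, 0, 0, 0, 0, 0],
    [0, 0, 0, 0, 0, 0]
  ]
}}

```text
t: 27.12
eef_pos: [0.5239, -0.0441, 0.3284]
ee_rot: [3.14, -0.001, -1.778]
force: [0.5, -0.1, -2.2]
width: 0.027
```

```bash
python3 - <<'E'
from st import *
np.set_printoptions(precision=4,suppress=True)
s=arm.get_state();print(s['t'],s['eef_pos'],s['ee_rot'],s['force'],s['width'])
TK=wcam();im=snap('wrist','w11');np.save('w11.npy',TK[0])
g=cv2.cvtColor(im,cv2.COLOR_RGB2GRAY)
for y in range(150,246,6): print(y,''.join('%4d'%v for v in g[y,190:364:6]))
print('ring c proj',wproj(TK,[.5246,-.0434,.076]))
E
```

```text
27.1167 [ 0.5239 -0.0441  0.3284] [ 3.14   -0.0009 -1.778 ] [ 0.5137 -0.0789 -2.2379] 0.027023180798551934
150  239 243 167 104 122 246 115 117 155 152 213 214 213 215 199  73  73  70  66  63  60  56  55  52  51  51  53  51  49
156  170 243 164 148 136 246 118 117 154 153 214 213 212 214 200  72  71  70  66  62  61  57  54  52  53  50  52  52  52
162  205 243 164 169 198 246 117 151 153 154 214 211 211 212 199  74  71  66  64  62  62  59  54  53  53  53  54  53  68
168  141 241 179 141 152 246 147 152 153 151 211 213 213 213 199  72  70  70  64  62  60  58  54  54  54  52  53  67  94
174  218 241 194 108 143 154 152 212 212 213 211 212 213 211 202  70  69  67  67  61  59  56  55  56  52  56  50  87 107
180  223 241 213 108 106 154 150 210 210 211 212 213 137 202 246 223 108  56  66  62  61  56  56  55  57  53  53  96 114
186  218 214 204 107 105 152 151 211 212 211 135 254  99  98  99  95  92  83 130  51  60  56  57  58  59  55  58  98 116
192  127 122 102 105 105 150 152 148 211 135 109 109 111 111 111 103  98  93  95  79  47  50  58  56  56  56  46  94 115
198  115 100 103 104 103 
[... 272 characters left out ...]
1 132 132 122 122 118 112 108 110  89  72  46  44  42  45  45  46
216   97  96  98 182 114 179 230 115 125 128 132 134 133 135 133 125 125 123 119 113 116 100  84  42  45  44  43  45  58
222   95  96  95 177  95 177 103 122 128 126 135 136 138 138 137 131 127 123 121 120 119 104  90  66  43  42  43  45  44
228   92  93  95 174 174 211 117 130 135 133 136 138 139 143 145 138 132 129 125 125 124 107  96  78  45  45  44  43  55
234   91  92  94  93 118 142 111 124 131 137 136 141 148 158 163 148 134 131 129 132 117 111  99  81  44  44  42  44  55
240   84  87  88  89 115 118 110 122 131 136 141 140 119 101 103  97  89 125 136 132 118 112  99  84  44  44  43  44  44
ring c proj [275.748 218.245]
```

>>> {"fn": "move_arm", "kwargs": {
  "deltas": [
    [0.3, 0.3, -4, 0, 0, 0],
    [0, 0, -4, 0, 0, 0],
    [0, 0, -3, 0, 0, 0],
    [0, 0, 0, 0, 0, 0],
    [0, 0, 0, 0, 0, 0]
  ]
}}

```text
t: 27.58
eef_pos: [0.5247, -0.043, 0.318]
ee_rot: [3.141, -0.0, -1.777]
force: [0.6, 0.0, -2.0]
width: 0.027
```

>>> {"fn": "move_arm", "kwargs": {
  "deltas": [
    [0, 0, -1, 0, 0, 0],
    [0, 0, -1, 0, 0, 0],
    [0, 0, -1, 0, 0, 0],
    [0, 0, -1, 0, 0, 0],
    [0, 0, 0, 0, 0, 0]
  ]
}}

```text
t: 28.0
eef_pos: [0.5247, -0.043, 0.3139]
ee_rot: [3.141, -0.0, -1.777]
force: [0.7, 0.1, -2.1]
width: 0.0268
```

>>> {"fn": "move_arm", "kwargs": {
  "deltas": [
    [0, -0.3, -1, 0, 0, 0],
    [0, 0, -1, 0, 0, 0],
    [0, 0, 0, 0, 0, 0],
    [0, 0, 0, 0, 0, 0],
    [0, 0, 0, 0, 0, 0]
  ]
}}

```text
t: 28.42
eef_pos: [0.5248, -0.0433, 0.3122]
ee_rot: [-3.142, -0.0, -1.777]
force: [0.4, 0.4, -2.1]
width: 0.0269
```

>>> {"fn": "move_arm", "kwargs": {
  "deltas": [
    [0, 0, -0.7, 0, 0, 0],
    [0, 0, -0.5, 0, 0, 0],
    [0, 0, 0, 0, 0, 0],
    [0, 0, 0, 0, 0, 0],
    [0, 0, 0, 0, 0, 0]
  ]
}}

```text
t: 28.83
eef_pos: [0.5249, -0.0433, 0.3112]
ee_rot: [-3.141, 0.0, -1.777]
force: [0.3, -0.3, 0.2]
width: 0.027
```

Contact at z = 0.3112, with 0.3111 predicted, and no side force. Releasing softly.

>>> {"fn": "move_arm", "kwargs": {
  "deltas": [
    [0, 0, 0, 0, 0, 0],
    [0, 0, 0, 0, 0, 0],
    [0, 0, 0, 0, 0, 0],
    [0, 0, 0, 0, 0, 0],
    [0, 0, 0, 0, 0, 0]
  ],
  "squeeze": 3
}}

```text
t: 29.25
eef_pos: [0.5249, -0.0433, 0.3111]
ee_rot: [-3.141, 0.0, -1.777]
force: [0.6, -0.9, 0.6]
width: 0.0284
```

>>> {"fn": "move_arm", "kwargs": {
  "deltas": [
    [0, 0, 0, 0, 0, 0],
    [0, 0, 0, 0, 0, 0],
    [0, 0, 0, 0, 0, 0],
    [0, 0, 0, 0, 0, 0],
    [0, 0, 0, 0, 0, 0]
  ],
  "claw": 150
}}

```text
t: 29.67
eef_pos: [0.5247, -0.0433, 0.3109]
ee_rot: [3.141, -0.0, -1.777]
force: [0.5, -0.4, 0.8]
width: 0.0362
```

>>> {"fn": "move_arm", "kwargs": {
  "deltas": [
    [0, 0, 0, 0, 0, 0],
    [0, 0, 0, 0, 0, 0],
    [0, 0, 0, 0, 0, 0],
    [0, 0, 0, 0, 0, 0],
    [0, 0, 0, 0, 0, 0]
  ],
  "claw": 50
}}

```text
t: 30.08
eef_pos: [0.5248, -0.0433, 0.311]
ee_rot: [-3.142, 0.0, -1.777]
force: [-0.0, -0.3, 0.7]
width: 0.0638
```

>>> {"fn": "move_arm", "kwargs": {
  "deltas": [
    [0, 0, 3, 0, 0, 0],
    [0, 0, 6, 0, 0, 0],
    [0, 0, 12, 0, 0, 0],
    [0, 0, 20, 0, 0, 0],
    [0, 0, 25, 0, 0, 0]
  ]
}}

```text
t: 30.5
eef_pos: [0.5244, -0.0434, 0.377]
ee_rot: [3.139, -0.001, -1.777]
force: [-0.4, 0.6, 0.0]
width: 0.0703
```

>>> {"fn": "move_arm", "kwargs": {
  "deltas": [
    [0, 0, 20, 0, 0, 0],
    [3, 14, 5, 0, 0, 0],
    [3, 14, 0, 0, 0, 0],
    [3, 14, 0, 0, 0, 0],
    [0, 14, 0, 0, 0, 0]
  ]
}}

```text
t: 30.92
eef_pos: [0.534, 0.0139, 0.4013]
ee_rot: [3.141, -0.0, -1.777]
force: [0.1, 0.3, 0.5]
width: 0.0702
```

>>> {"fn": "move_arm", "kwargs": {
  "deltas": [
    [0, 0, 0, 0, 0, 0],
    [0, 0, 0, 0, 0, 0],
    [0, 0, 0, 0, 0, 0],
    [0, 0, 0, 0, 0, 0],
    [0, 0, 0, 0, 0, 0]
  ]
}}

```text
t: 31.33
eef_pos: [0.5338, 0.0124, 0.4017]
ee_rot: [3.141, -0.0, -1.777]
force: [0.0, 0.5, 0.9]
width: 0.0705
```

```bash
python3 - <<'E'
from st import *
np.set_printoptions(precision=4,suppress=True)
s=arm.get_state();print(s['t'],s['eef_pos'],s['ee_rot'],s['force'],s['width'])
TK=wcam();im=snap('wrist','w12');np.save('w12.npy',TK[0])
h=cv2.cvtColor(im,cv2.COLOR_RGB2HSV);q=wproj(TK,[.5248,-.0433,.19]);print('stopper exp',q,'bulb exp',wproj(TK,[.5248,-.0433,.1]))
w=((h[...,1]<50)&(h[...,2]>170)).astype(np.uint8);n,l,S,c=cv2.connectedComponentsWithStats(w)
for i in range(1,n):
    if S[i,4]>100 and np.hypot(*(c[i]-q))<40: print('white',S[i],c[i],watz(TK,c[i],.19))
o=((h[...,0]<16)&(h[...,1]>140)&(h[...,2]>40)).astype(np.uint8);n,l,S,c=cv2.connectedComponentsWithStats(o)
for i in range(1,n):
    if S[i,4]>300: ce,r=cv2.minEnclosingCircle(np.argwhere(l==i)[:,::-1].astype(np.float32));print('amber',S[i],ce,r,watz(TK,ce,.1))
for c in('scene','side'):
    snap(c,'f3'+c);print(c,'exp bulb',proj(c,[.5248,-.0433,.1]),'exp ring',proj(c,[.5248,-.0433,.076]),'bottom',proj(c,[.5248,-.0433,.066]))
    for t in('flask_bulb','flask','ring_seat','carrier','jar_2','bottle_white'):print(t,[(np.round(r['xy'],1).tolist(),round(r['score'],2)) for r in arm.spot_point(t,c)][:2])
E
```

```text
31.3333 [0.5338 0.0124 0.4017] [ 3.1411 -0.0003 -1.7774] [0.0179 0.5046 0.8765] 0.07053167037721086
stopper exp [272.5414 146.1214] bulb exp [273.7272 137.0467]
white [ 248  122   46   45 1603] [270.3805 144.1641] [ 0.5258 -0.0447  0.19  ]
white [241 163  33  34 546] [260.2619 182.9982] [ 0.5366 -0.0231  0.19  ]
amber [  61   23   76   62 2123] (98.68356323242188, 54.73300552368164) 39.950862884521484 [ 0.6687 -0.162   0.1   ]
amber [ 333   97   43   47 1354] (355.5882263183594, 120.14973449707031) 23.413599014282227 [ 0.4517 -0.0445  0.1   ]
amber [ 239   99   73   71 2248] (273.5, 134.0) 37.61990737915039 [ 0.5244 -0.0459  0.1   ]
scene exp bulb [319.6725 213.7395] exp ring [318.9537 225.2031] bottom [318.6586 229.9097]
flask_bulb [([283.3, 262.3], 0.88), ([316.8, 213.4], 0.76)]
flask [([285.0, 274.0], 0.95), ([318.8, 227.9], 0.92)]
ring_seat [([319.1, 225.9], 0.84)]
carrier [([342.0, 247.3], 0.77)]
jar_2 [([225.4, 251.9], 0.61)]
bottle_white [([256.2, 216.7], 0.91), ([335.7, 229.4], 0.39)]
side exp bulb [280.572  181.7743] exp ring [280.3916 189.7689] bottom [280.3177 193.0472]
flask_bulb [([309.9, 216.3], 0.85), ([279.7, 184.4], 0.83)]
flask [([310.9, 224.6], 0.87), ([278.6, 191.1], 0.55)]
ring_seat [([280.6, 187.1], 0.96), ([264.8, 200.5], 0.35)]
carrier [([263.9, 196.4], 0.81)]
jar_2 [([285.2, 263.4], 0.88)]
bottle_white [([206.9, 257.4], 0.95)]
```

```bash
python3 -c "
from station import arm
print(arm.job_done())"
```

```text
the job is handed in; nothing more can be done
None
```

The carrier is pressed home in the bracket and the large amber flask is standing in its ring. I handed the job in at about 31 s of the 69 s allowed.

- **Carrier:** it stopped firmly at a tool height of 260.4 mm, against 260.8 mm expected for fully home. An overhead picture then showed it square in the bracket. The ring centre in that picture was within about 1 mm of where the arm had put it.
- **Flask:** it touched down in the ring at 311.2 mm, against 311.1 mm predicted, with no sideways force. After letting go:
  - The overhead view put the stopper and bulb centres within about 2 mm of each other, so the flask is upright to about 1°.
  - Both lay within about 3 mm of the ring's axis. The limit is 5 mm, and calibration error is about 2 mm.
- **Bystanders:** the last detections put the jar and white bottle within a few pixels of where they started. The largest shift was the jar, about 5 pixels in the scene camera, which I took as detector noise because nothing went near it.

**Unresolved or not checked:**
- The gripper read 27 to 28 mm on the flask's 24 mm neck, and regripping 3 mm lower did not change it. The fingers were probably touching the lip. The flask still hung straight and lifted cleanly.
- I reached the 12-picture viewing limit before the flask pick, so that part was checked only with measurements and detections.

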